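# Sort the stray bushes and hold the jig's guard open

### The arm

A 6-joint arm with a two-finger parallel gripper is mounted at the origin on the work surface. World frame = base frame: x ahead of the robot, y to its left, z up, the work surface at z = 0. Lengths are in m, angles in rad, forces in N, time in s.
With the tool pointing down it reaches from about 0.275 to 0.725 m from the base axis. Payload 5.6 kg.
Tool frame: the origin (TCP) lies on the centre line of the jaws, within the pads' length; the fingertips stand 19 mm ahead of it and the grasp point (between the pads) is the TCP (robot.tip_extent is the distance from the TCP to the fingertips, in m); x points along the fingers, z is the direction in which the jaws open and shut, and the axes are right-handed (so a half turn about x gives the same grasp; the last joint's range is limited). The gripper opens to 85 mm and grips with 20 to 120 N. Pads are 22 mm wide; open, the fingers measure 114 mm over their backs; the gripper's body (76 mm by 85 mm) begins 54 mm behind the grasp point. The pads swing forward as they close: fully open they stand 13 mm farther back than shut.
Start: joints at [-0.914, 0.255, 0.108, 0, -1.424, -0.285], TCP at [0.2, -0.512, 0.228] pointing down, gripper open.
Joint ranges: [-2.95, 2.95], [-1.21, 1.97], [-1.09, 1.5], [-2.87, 1.71], [-2.94, -0.07], [-3.05, 3.05]. Speed limits (rad/s): [2.57, 2.57, 3.14, 3.14, 3.14, 3.14].

### API

Orientations are given as a unit quaternion [w, x, y, z].
In Python, from cell import readout, imaging, finish_job, robot gives the robot as it stands. The module is installed in compiled form; this text tells all that it offers.
- The arm moves only by the tool jog_arm, never from a script. Its argument "rows" is a list that holds one entry, the list of rows, each a list of 7 numbers: the shift along the tool's x, y, z in mm, then the turn, a rotation vector about the tool's x, y, z in rad, then the opening, from 0 (shut) to 1 (fully open). In form: [[[x, y, z, rx, ry, rz, claw], ...]]. A call has 1 to 10 rows; each row shifts and turns the pose as measured when the row begins, along the tool's axes as they then stand; what a row does not reach is not made up. A row lasts 1/8 s, in which the tool goes at most 62.5 mm and 10.7 degrees, less where a joint would pass 70% of its speed; a pose out of reach is approached as far as the arm can. A call with a gripper value outside its range is refused whole. The fingers move at their own pace and stop on an object; "grip_force" is the grip in N (left out, the last holds). Time passes only in rows, so rows that do not move let the fingers close. It gives the time, the measured TCP pose, the force and the opening at its end, in the units of the state.
- readout.state(): the state, without advancing time (a new reading comes with each control period).
- imaging.snapshot(name): name is "scene" or "top" or "wrist"; returns (picture, depth): 400x640x3 uint8, red, green, blue; 400x640 float32, m along the optical axis (not along the pixel's ray), 0 where there is no reading.
- imaging.calibration(name): a dict with "intrinsics" (3x3 intrinsics, pixels), "camera_from_world" (4x4, takes a point from world to camera coordinates). Camera axes: x right, y down, z forward; pixel columns grow to the right and rows downward; lengths in m; the calibration is good to about 2 mm. The wrist camera is an equidistant fisheye: a pixel r from the principal point sees the ray r / f radians off the axis. A picture is of the moment at which its call begins: read the wrist's pose just before it. calibration takes no time and is no camera call; for the wrist camera it gives the pose at the moment of the call.
- finish_job(): hands the job in, once; it reports no verdict.
The state is a dict: "time": time; "q": joint angles; "dq": joint speeds; "effort": joint torques, N m; "tcp_pos": TCP position; "ee_rot": TCP orientation; "contact_force": force on the tool from outside, world axes, zero at the start; "torque": the same for the moment, N m; "opening": opening from 0.0 (shut) to 1.0 (fully open).
Only numpy, scipy, OpenCV 4.12 (cv2) and the standard library are available. Lean on these libraries where they do the work, as an engineer would, in place of code of your own. Each camera call takes 0.05 s, during which the arm holds its last target.

### The job

Get the pinning jig ready for me to reload: stand each of the two stray steel bushes in the empty pocket of the row that holds bushes of its own length, right down in the pocket and let go. Then lift the jig's hinged guard and hold it open at 45 degrees, give or take five, so that I can reach in; it falls shut if let go, so finish while still holding it there with the gripper's fingers and nothing else propping it. Leave the bushes already in the rows and the other things on the bench where they are.

Things in the scene. Friction and masses are not known exactly. Their poses are not given: they have to be found in the camera images.
- bush_short: the shorter stray steel bush: plain round upright cylinder, 22 dia x 50 tall, about 105 g, standing loose on the work surface between jig and rack; origin at the centre of its underside, z up. The two strays may stand in either place.
- bush_long: the longer stray steel bush: plain round upright cylinder, 22 dia x 75 tall, about 157 g, standing loose on the work surface between jig and rack; origin at the centre of its underside, z up. The two strays may stand in either place.
- row_short: grey block 44 (its x) x 150 (its y) x 16 tall, fixed on the black rack plate (6 thick), with three round pockets, 25 dia, 11 deep, in a row along its y at -46, 0 and +46; origin at the centre of its underside, z up, pocket floors at z = 5. The pockets at 0 and +46 hold short bushes like the stray short one; the one at -46 (the end towards the jig) is empty. The two rows lie parallel, 110 apart, and may change places.
- row_short_free (a point): centre of the mouth of the empty pocket of the row of short bushes, level with the block's top (11 above the pocket's floor); axes as its row
- row_long: grey block 44 (its x) x 150 (its y) x 16 tall, fixed on the black rack plate (6 thick), with three round pockets, 25 dia, 11 deep, in a row along its y at -46, 0 and +46; origin at the centre of its underside, z up, pocket floors at z = 5. The pockets at 0 and +46 hold long bushes like the stray long one; the one at -46 (the end towards the jig) is empty. The two rows lie parallel, 110 apart, and may change places.
- row_long_free (a point): centre of the mouth of the empty pocket of the row of long bushes, level with the block's top (11 above the pocket's floor); axes as its row
- guard (a joint): opening angle of the jig's guard in rad: 0 shut (lying level on the tray), grows as its front edge rises, 0.785 = 45 degrees; limit 1.9. No spring or stay: its weight (guard 0.55 kg in all, may vary by a quarter) shuts it from any angle below about 80 degrees; lifting at the bar takes 3 to 5 N
- guard_edge (a point): middle of the front edge of the guard: clear panel in a grey metal frame, 210 deep x 220 wide x 8 thick, turning with the joint; the point lies 210 from the hinge axis, in mid-thickness; shut, its x points from the front edge to the hinge (away from the robot), y left along the hinge axis, z up. It opens by turning about +y. It lies on a tray 60 tall, and shut its top is 68 above the work surface
- guard_bar (a point): middle of the guard's bar: a round steel bar, 10 dia x 100 long along the hinge direction, 44 above the panel's mid-plane (35 clear beneath it) on two 8 mm posts at its ends (90 apart), 165 in front of the hinge axis; shut, 108 above the work surface. The round bar can turn between the fingers
- guard_hinge (a point): middle of the hinge axis, fixed on the jig's far rim, 64 above the work surface; axes as the jig's: x from front to hinge, y along the hinge axis, z up
- kept_short1: short steel bush already standing in the row of short ones (middle pocket), 22 dia x 50 tall; leave it; origin at the centre of its underside
- kept_short2: short steel bush already standing in the row of short ones (far end pocket), 22 dia x 50 tall; leave it; origin at the centre of its underside
- kept_long1: long steel bush already standing in the row of long ones (middle pocket), 22 dia x 75 tall; leave it; origin at the centre of its underside
- kept_long2: long steel bush already standing in the row of long ones (far end pocket), 22 dia x 75 tall; leave it; origin at the centre of its underside
- brush: hand brush lying on the surface beyond the middle; bystander, origin at the centre of its underside
- wrench: open-ended wrench lying near the robot; bystander, origin at the centre of its underside
- oil: white bottle, 52 dia x 130 tall, standing at the far side; bystander, origin at the centre of its underside
- offcut: flat offcut of brown sheet, 36 x 24 x 6, lying between the two stray bushes; bystander, origin at the centre of its underside
- sheets: small pile of brown tortoiseshell sheets, 80 x 110 x 24, in front of the jig; bystander, origin at the centre of its underside
- calliper: digital calliper, 200 long, lying beyond the rack on the left; bystander, origin at the centre of its underside
- tin: open aluminium cup, 90 dia x 100 tall, to the right of the jig; bystander, origin at the centre of its underside

How it is judged:
On the way, in this order (a step that is already met when the one before it is completed fails the run):
1. both stray bushes stand right down in the empty pockets of their own rows, let go (horizontal distance between bush_short and row_short_free below 0.004 m and z of bush_short in the frame of row_short below 0.008 m and angle between each of bush_short, bush_long's own z axis and vertical below 0.1 rad and linear speed of each of bush_short, bush_long below 0.03 m/s and contact force between each of bush_short, bush_long and the fingers below 0.05 N and horizontal distance between bush_long and row_long_free below 0.004 m and z of bush_long in the frame of row_long below 0.008 m), for 0.2 s.
2. the guard is held open by the fingers at 45 degrees (value of joint guard between 0.685 and 0.885 rad and contact force between guard and the fingers above 0.4 N and velocity of joint guard between -0.1 and 0.1 rad/s), for 0.3 s.
At the end, for the whole second after the job is handed in: Each stray bush stands upright and untouched on the floor of its own row's pocket (4 mm sideways, 3 mm in height, 0.1 rad); the fingers hold the guard still at 0.785 rad within 0.1 rad (contact over 0.4 N), no loose thing touching it. The program finishes while holding (all of step 1 and all of step 2 and contact force between guard and sheets below 0.05 N and contact force between guard and tin below 0.05 N and contact force between guard and oil below 0.05 N and contact force between guard and brush below 0.05 N and contact force between guard and wrench below 0.05 N and contact force between guard and offcut below 0.05 N); the arm keeps its last pose, push and grip.
It fails at once if a bush already in a row is moved by more than 15 mm (distance of any of kept_short1, kept_short2, kept_long1, kept_long2 from where it was at the start of the episode above 0.015 m).
It fails at once if a bystander is moved by more than 30 mm (distance of any of brush, wrench, oil, offcut, sheets, calliper, tin from where it was at the start of the episode above 0.03 m).
It also fails if it takes over 67 s, if anything falls off the work surface, if the arm or the gripper's body presses on something with over 40 N, if the wrist force passes 120 N, or if a joint passes its speed limit or range.

## Working session

There is one attempt and no reset: what is moved stays moved. The work goes in short steps, Python scripts to look and compute and a tool call to move; the robot and the scene stay as the last step left them, time stands still between calls to the robot, and variables do not carry over. Pictures are saved under pics/ and viewed, and the job is handed in when it is done.

Besides the shell and the picture viewer there is one more tool, called as name(argument=value, ...), one argument or row to a line, values as JSON. jog_arm: Moves the arm, as the interface text tells. Its arguments: {"type":"object","properties":{"rows":{"type":"array","items":{"type":"array","items":{"type":"array","items":{"type":"number"}}}},"grip_force":{"type":"number"}},"required":["rows"]}

```bash
ls -la; mkdir -p pics
python3 - <<'E'
from cell import readout, imaging, robot
import cv2, numpy as np
print(readout.state())
print([a for a in dir(robot) if a[0]!='_'])
for n in ("scene","top","wrist"):
    c=imaging.calibration(n); print(n,c)
    p,d=imaging.snapshot(n)
    cv2.imwrite(f"pics/{n}0.png",p[:,:,::-1]); np.savez(f"{n}0.npz",p=p,d=d,K=c["intrinsics"],T=c["camera_from_world"])
E
```

```text
total 12
drwxr-xr-x  3 agent agent 4096 Dec  6 16:54 .
drwxr-xr-x 23 root  root  4096 Dec  6 16:54 ..
drwxr-xr-x  2 agent agent 4096 Dec  6 16:54 pics
{'time': 0.0, 'q': array([-9.14438711e-01,  2.55766734e-01,  1.06988738e-01, -4.82312441e-04,
       -1.42392057e+00, -2.84590167e-01]), 'dq': array([-0.00112526,  0.00012842,  0.00018597, -0.00103857, -0.00118626,
        0.00296749]), 'effort': array([-1.69091221e-03, -3.86623585e+01,  2.37928140e+01,  5.36513239e+00,
       -6.29411516e-03, -2.47853876e-06]), 'tcp_pos': array([ 0.19965528, -0.5119279 ,  0.226878  ]), 'ee_rot': array([ 0.39936833, -0.58319253,  0.39863096,  0.58436698]), 'contact_force': array([ 0.16438953,  0.32161943, -0.31361334]), 'torque': array([-0.00587683,  0.00818962,  0.0207296 ]), 'opening': 1.0022673673009264}
['Unreachable', 'tip_extent']
scene {'intrinsics': array([[449.07209853,   0.        , 316.08060511],
       [  0.        , 449.07209853, 197.8616096 ],
       [  0.        ,   0.        ,   1.        ]]), 'camera_from_world': array([[ 0.73152314,  0.68155441,  0.0189071 , -0.40113474],
       [ 0.4
[... 356 characters left out ...]
rom_world': array([[-0.02155398, -0.99974258, -0.0070848 , -0.01846701],
       [-0.99189224,  0.02227138, -0.125115  ,  0.58964699],
       [ 0.12524058,  0.00433063, -0.99211695,  1.34587439],
       [ 0.        ,  0.        ,  0.        ,  1.        ]])}
wrist {'intrinsics': array([[309.70691629,   0.        , 315.58527396],
       [  0.        , 309.70691629, 203.92183392],
       [  0.        ,   0.        ,   1.        ]]), 'camera_from_world': array([[-0.36479827,  0.93108521,  0.00159971,  0.54854902],
       [ 0.8906626 ,  0.34845895,  0.29205564, -0.03674206],
       [ 0.27137125,  0.10796619, -0.95639999,  0.37937429],
       [ 0.        ,  0.        ,  0.        ,  1.        ]])}
```

View pics/top0.png

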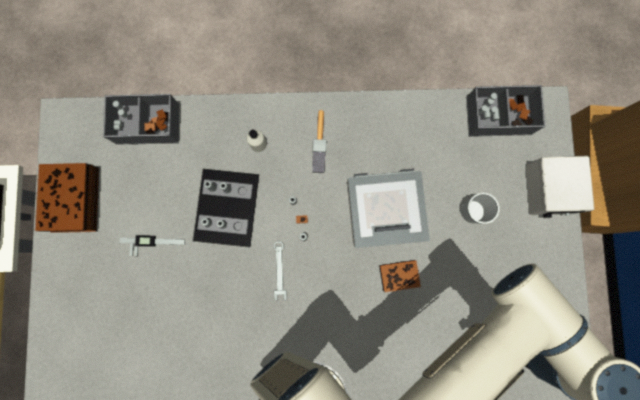

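View pics/scene0.png

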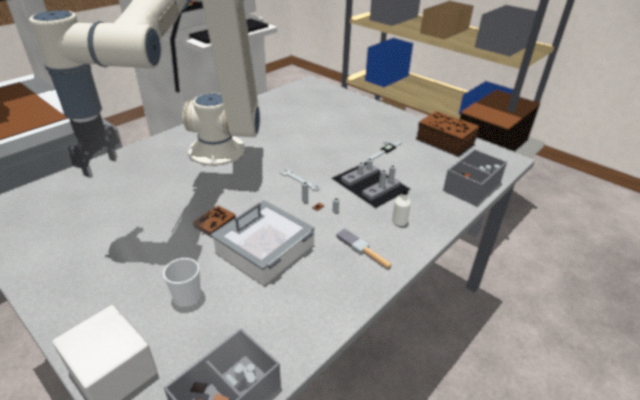

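View pics/wrist0.png

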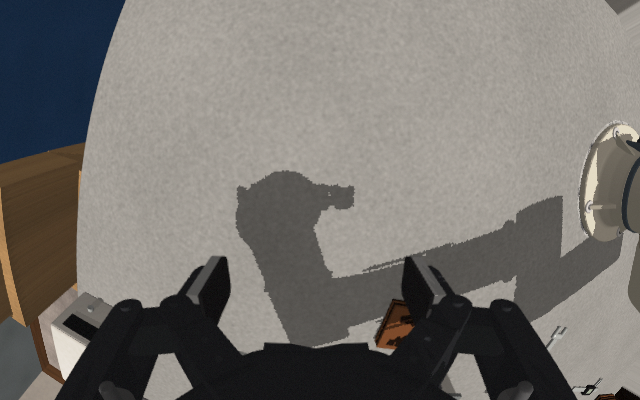

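The top view shows the rack at about (225,207), strays at (293,201) and (304,237), the jig at (388,207) and the bar near (392,229). I'll zoom in and deproject next.

```bash
cat > h.py <<'E'
import numpy as np, cv2
def load(n):
    z=np.load(n+".npz"); return z["p"],z["d"],z["K"],z["T"]
def pt(u,v,d,K,T):
    c=np.array([(u-K[0,2])/K[0,0]*d,(v-K[1,2])/K[1,1]*d,d]); return T[:3,:3].T@(c-T[:3,3])
def cloud(p,d,K,T):
    v,u=np.mgrid[:d.shape[0],:d.shape[1]]
    c=np.stack([(u-K[0,2])/K[0,0]*d,(v-K[1,2])/K[1,1]*d,d],-1)
    return (c-T[:3,3])@T[:3,:3]
def ray(u,v,z,K,T):
    r=T[:3,:3].T@np.array([(u-K[0,2])/K[0,0],(v-K[1,2])/K[1,1],1.]); o=-T[:3,:3].T@T[:3,3]
    return o+r*(z-o[2])/r[2]
def proj(P,K,T):
    c=T[:3,:3]@np.array(P)+T[:3,3]; return K[0,0]*c[0]/c[2]+K[0,2],K[1,1]*c[1]/c[2]+K[1,2]
E
python3 - <<'E'
from h import *
p,d,K,T=load("top0")
c=p[155:260,180:440]
cv2.imwrite("pics/topc.png",cv2.resize(c[:,:,::-1],None,fx=3,fy=3,interpolation=cv2.INTER_CUBIC))
W=cloud(p,d,K,T)
for n,(u,v) in dict(b1=(293,200),b2=(304,236),rowf=(215,188),rown=(210,223),tab=(320,280),bar=(392,229),barL=(376,231),barR=(408,228)).items(): print(n,W[v,u].round(4))
p,d,K,T=load("scene0")
c=p[130:290,190:450]
cv2.imwrite("pics/scenec.png",cv2.resize(c[:,:,::-1],None,fx=3,fy=3,interpolation=cv2.INTER_CUBIC))
E
```

```text
b1 [0.5986 0.0369 0.0522]
b2 [0.4882 0.0049 0.0791]
rowf [0.6448 0.2781 0.0267]
rown [0.5362 0.2906 0.0355]
tab [ 0.357  -0.039  -0.0012]
bar [ 0.5005 -0.2465  0.1173]
barL [ 0.4963 -0.2018  0.1101]
barR [ 0.5027 -0.293   0.112 ]
```

View pics/topc.png

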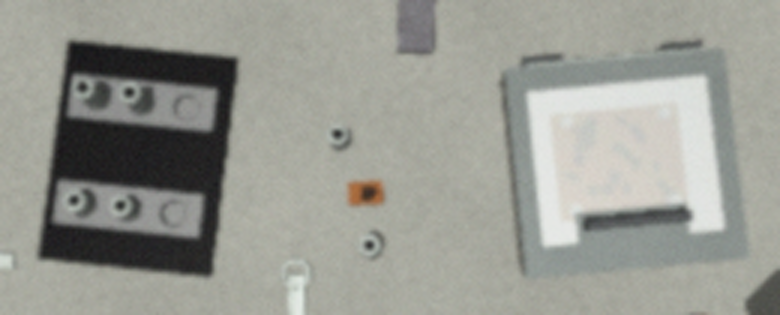

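View pics/scenec.png

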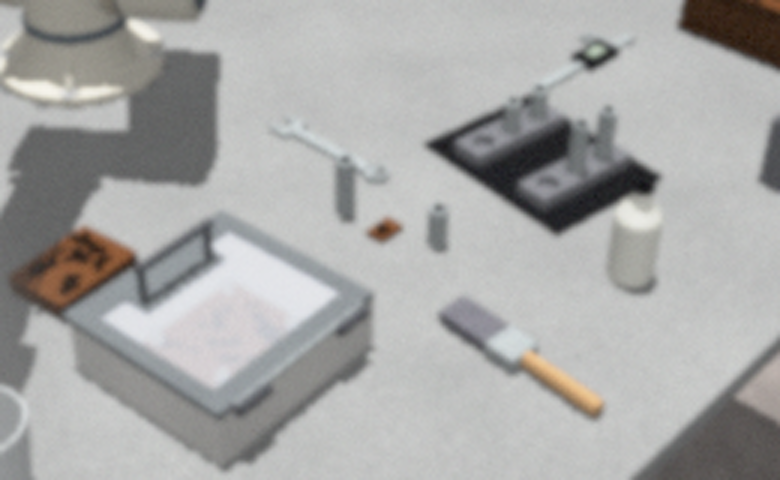

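Run:
```python
from h import *
p,d,K,T=load("top0")
f=lambda u,v:(180+(u+.5)/3-.5,155+(v+.5)/3-.5)
for n,u,v,z in [("short",338,134,.05),("long",370,243,.075),("pocF",187,108,.022),("pocN",174,214,.022),("kS1",122,206,.061),("kS2",76,201,.061),("kL1",129,92,.086),("kL2",82,87,.086),("barL",584,222,.108),("barR",690,214,.108),("jigFL",527,274,.068),("jigFR",747,256,.068),("jigBL",503,73,.068),("jigBR",722,50,.068),("wrenchtip",294,268,.0),("off",366,193,.006)]:
    print(n,ray(*f(u,v),z,K,T).round(4))
from cell import readout,imaging
import numpy as np
from scipy.spatial.transform import Rotation as R
s=readout.state(); q=s["ee_rot"]; Rm=R.from_quat([q[1],q[2],q[3],q[0]]).as_matrix()
print(Rm.round(3))
C=imaging.calibration("wrist")["camera_from_world"]
o=-C[:3,:3].T@C[:3,3]
print("cam in tool",(Rm.T@(o-s["tcp_pos"])).round(4)); print("cam axes in tool (cols x,y,z)",(Rm.T@C[:3,:3].T).round(4))
```

```text
short [0.601 0.039 0.05 ]
long [0.4895 0.008  0.075 ]
pocF [0.6353 0.1956 0.022 ]
pocN [0.5263 0.209  0.022 ]
kS1 [0.5323 0.2537 0.061 ]
kS2 [0.5383 0.2995 0.061 ]
kL1 [0.6424 0.242  0.086 ]
kL2 [0.6484 0.2883 0.086 ]
barL [ 0.5032 -0.1976  0.108 ]
barR [ 0.5086 -0.2988  0.108 ]
jigFL [ 0.4562 -0.1449  0.068 ]
jigFR [ 0.469  -0.3606  0.068 ]
jigBL [ 0.6562 -0.1274  0.068 ]
jigBR [ 0.6745 -0.3465  0.068 ]
wrenchtip [0.4696 0.0893 0.    ]
off [0.5449 0.0135 0.006 ]
[[-0.001 -0.932 -0.363]
 [ 0.001 -0.363  0.932]
 [-1.     0.     0.001]]
cam in tool [-0.1457  0.0748  0.0005]
cam axes in tool (cols x,y,z) [[ 1.000e-04 -2.921e-01  9.564e-01]
 [ 1.600e-03 -9.564e-01 -2.921e-01]
 [ 1.000e+00  1.600e-03  4.000e-04]]
```

```bash
cat >> h.py <<'E'
from scipy.spatial.transform import Rotation as R
def pose():
    from cell import readout
    s=readout.state(); q=s["ee_rot"]; return np.array(s["tcp_pos"]),R.from_quat([q[1],q[2],q[3],q[0]]),s
def down(yaw):
    z=np.array([np.cos(yaw),np.sin(yaw),0]); x=np.array([0,0,-1.]); return R.from_matrix(np.stack([x,np.cross(z,x),z],1))
def plan(P,yawdeg,n,Rt=None):
    p,r,s=pose(); P=np.array(P); Rt=Rt or down(np.radians(yawdeg))
    rv=(r.inv()*Rt).as_rotvec()
    print("total tool shift mm",(r.inv().apply(P-p)*1e3).round(1),"turn",rv.round(3))
    for k in range(n):
        rk=r*R.from_rotvec(rv*k/n); print(list((rk.inv().apply(P-p)*1e3/n).round(1)),list((rv/n).round(3)))
def show():
    p,r,s=pose(); z=r.as_matrix()[:,2]; x=r.as_matrix()[:,0]
    print("t",round(s["time"],2),"tcp",p.round(4),"x",x.round(3),"zyaw",round(np.degrees(np.arctan2(z[1],z[0])),2),"F",s["contact_force"].round(1),"op",round(s["opening"],3))
def fish(u,v,zw,K,T):
    x,y=u-K[0,2],v-K[1,2]; rr=np.hypot(x,y); th=rr/K[0,0]
    c=np.array([np.sin(th)*x/rr,np.sin(th)*y/rr,np.cos(th)]); r=T[:3,:3].T@c; o=-T[:3,:3].T@T[:3,3]
    return o+r*(zw-o[2])/r[2]
def fproj(P,K,T):
    c=T[:3,:3]@np.array(P)+T[:3,3]; rr=np.hypot(c[0],c[1]); th=np.arctan2(rr,c[2]); return K[0,0]*th*c[0]/rr+K[0,2],K[0,0]*th*c[1]/rr+K[1,2]
def snap(tag,n="wrist"):
    from cell import imaging
    c=imaging.calibration(n); p,d=imaging.snapshot(n)
    cv2.imwrite(f"pics/{tag}.png",p[:,:,::-1]); np.savez(f"{tag}.npz",p=p,d=d,K=c["intrinsics"],T=c["camera_from_world"])
    return p,d,c["intrinsics"],c["camera_from_world"]
E
python3 -c "
from h import *
plan([.59,.03,.2],172.6,11)"
```

```text
total tool shift mm [  27.6 -560.5  363.2] turn [-1.07e+00  1.00e-03  1.00e-03]
[np.float64(2.5), np.float64(-51.0), np.float64(33.0)] [np.float64(-0.097), np.float64(0.0), np.float64(0.0)]
[np.float64(2.5), np.float64(-53.9), np.float64(27.9)] [np.float64(-0.097), np.float64(0.0), np.float64(0.0)]
[np.float64(2.5), np.float64(-56.4), np.float64(22.5)] [np.float64(-0.097), np.float64(0.0), np.float64(0.0)]
[np.float64(2.5), np.float64(-58.3), np.float64(17.0)] [np.float64(-0.097), np.float64(0.0), np.float64(0.0)]
[np.float64(2.5), np.float64(-59.7), np.float64(11.2)] [np.float64(-0.097), np.float64(0.0), np.float64(0.0)]
[np.float64(2.5), np.float64(-60.5), np.float64(5.4)] [np.float64(-0.097), np.float64(0.0), np.float64(0.0)]
[np.float64(2.5), np.float64(-60.7), np.float64(-0.5)] [np.float64(-0.097), np.float64(0.0), np.float64(0.0)]
[np.float64(2.5), np.float64(-60.4), np.float64(-6.4)] [np.float64(-0.097), np.float64(0.0), np.float64(0.0)]
[np.float64(2.5), np.float64(-59.5), np.float64(-12.2)] [np.float64(-0.097), np.float64(0.0), np.float64(0.0)]
[np.float64(2.5), np.float64(-58.0), np.float64(-18.0)] [np.float64(-0.097), np.float64(0.0), np.float64(0.0)]
[np.float64(2.5), np.float64(-56.0), np.float64(-23.5)] [np.float64(-0.097), np.float64(0.0), np.float64(0.0)]
```

jog_arm(
  rows=[
    [[0, -50, 33, -0.1, 0, 0, 1], [0, -53, 28, -0.1, 0, 0, 1], [0, -55, 22, -0.1, 0, 0, 1], [0, -57, 17, -0.1, 0, 0, 1], [0, -59, 11, -0.1, 0, 0, 1], [3, -60, 5, -0.1, 0, 0, 1], [3, -60, 0, -0.1, 0, 0, 1], [3, -60, -6, -0.1, 0, 0, 1], [3, -59, -12, -0.1, 0, 0, 1], [3, -57, -18, -0.1, 0, 0, 1]],
  ],
)

```text
time: 1.4
tcp_pos: [0.5432, -0.0032, 0.2101]
ee_rot: [0.063, -0.703, 0.06, 0.706]
contact_force: [1.1, -0.5, 0.5]
opening: 0.998
```

```bash
python3 -c "
from h import *
show();plan([.59,.03,.2],172.6,2)"
```

```text
t 1.4 tcp [ 0.5432 -0.0032  0.2101] x [-0.003  0.004 -1.   ] zyaw 170.06 F [ 1.1 -0.5  0.5] op 0.998
total tool shift mm [ 10.1 -40.7 -40.4] turn [-0.044  0.003  0.003]
[np.float64(5.0), np.float64(-20.4), np.float64(-20.2)] [np.float64(-0.022), np.float64(0.002), np.float64(0.002)]
[np.float64(5.0), np.float64(-19.9), np.float64(-20.7)] [np.float64(-0.022), np.float64(0.002), np.float64(0.002)]
```

jog_arm(
  rows=[
    [[5, -20, -20, -0.02, 0.002, 0.002, 1], [5, -20, -20, -0.02, 0.001, 0.001, 1], [0, 0, 0, 0, 0, 0, 1]],
  ],
)

```text
time: 1.78
tcp_pos: [0.5909, 0.0353, 0.1968]
ee_rot: [0.044, -0.704, 0.045, 0.707]
contact_force: [-0.3, 0.4, -0.6]
opening: 0.997
```

```bash
python3 -c "
from h import *
show();snap('w1')
p,d,K,T=load('w1')
print(fproj([.601,.039,.05],K,T),fproj([.4895,.008,.075],K,T),fproj([.5263,.209,.022],K,T),fproj([.6353,.1956,.022],K,T))"
```

```text
t 1.77 tcp [0.5909 0.0353 0.1968] x [-0.004 -0.    -1.   ] zyaw 172.8 F [-0.3  0.4 -0.6] op 0.997
(np.float64(304.42983824959583), np.float64(193.9535156738369)) (np.float64(421.7828369379374), np.float64(153.90123414364476)) (np.float64(380.99806635597093), np.float64(308.5055975704524)) (np.float64(295.2566794204231), np.float64(310.3031491965678))
```

View pics/w1.png

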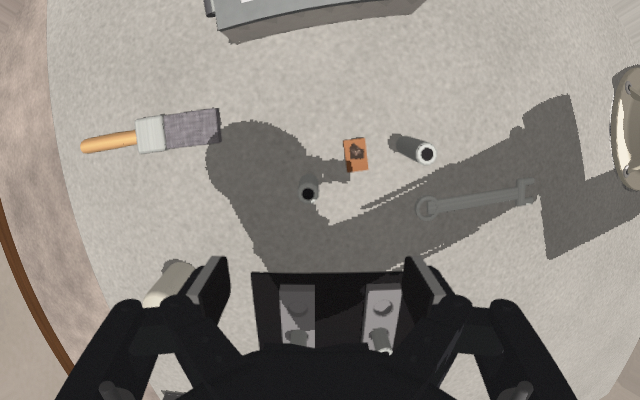

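```bash
python3 -c "
from h import *
p,d,K,T=load('w1')
c=p[130:220,270:450]; cv2.imwrite('pics/w1c.png',cv2.resize(c[:,:,::-1],None,fx=4,fy=4,interpolation=cv2.INTER_CUBIC))
c=p[260:350,240:420]; cv2.imwrite('pics/w1d.png',cv2.resize(c[:,:,::-1],None,fx=4,fy=4,interpolation=cv2.INTER_CUBIC))
"
```

```text
(no output)
```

View pics/w1c.png

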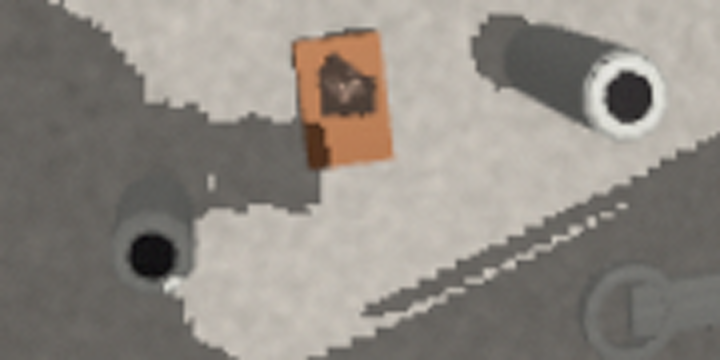

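View pics/w1d.png

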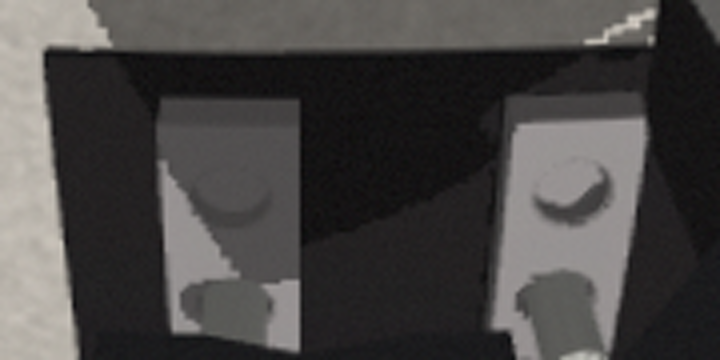

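```bash
python3 -c "
from h import *
p,d,K,T=load('w1')
for n,u,v,z in [('short',308.1,193.3,.05),('long',427.1,154.0,.075),('pF',297.6,308,.022),('pN',382.6,307,.022)]: print(n,fish(u,v,z,K,T).round(4))
plan(fish(308.1,193.3,.05,K,T)+[0,0,-.014],172.6,5)
"
```

```text
short [0.5973 0.0388 0.05  ]
long [0.4843 0.0085 0.075 ]
pF [0.6318 0.1923 0.022 ]
pN [0.5242 0.2069 0.022 ]
total tool shift mm [161.4  -5.1  -7. ] turn [ 0.003  0.004 -0.001]
[np.float64(32.3), np.float64(-1.0), np.float64(-1.4)] [np.float64(0.001), np.float64(0.001), np.float64(-0.0)]
[np.float64(32.3), np.float64(-1.0), np.float64(-1.4)] [np.float64(0.001), np.float64(0.001), np.float64(-0.0)]
[np.float64(32.3), np.float64(-1.0), np.float64(-1.3)] [np.float64(0.001), np.float64(0.001), np.float64(-0.0)]
[np.float64(32.3), np.float64(-1.0), np.float64(-1.3)] [np.float64(0.001), np.float64(0.001), np.float64(-0.0)]
[np.float64(32.3), np.float64(-1.0), np.float64(-1.3)] [np.float64(0.001), np.float64(0.001), np.float64(-0.0)]
```

jog_arm(
  rows=[
    [[40, -2, -3, 0, 0.002, 0, 1], [40, -2, -3, 0, 0.002, 0, 1], [40, -1, -1, 0, 0, 0, 1], [25, 0, 0, 0, 0, 0, 1], [8, 0, 0, 0, 0, 0, 1], [0, 0, 0, 0, 0, 0, 1]],
  ],
)

```text
time: 2.58
tcp_pos: [0.5972, 0.0351, 0.0447]
ee_rot: [-0.046, 0.708, -0.046, -0.703]
contact_force: [-0.6, 1.3, 0.4]
opening: 0.998
```

```bash
python3 -c "
from h import *
show();snap('w2')"
```

```text
t 2.58 tcp [0.5972 0.0351 0.0447] x [ 0.006 -0.    -1.   ] zyaw 172.5 F [-0.6  1.3  0.4] op 0.998
```

View pics/w2.png

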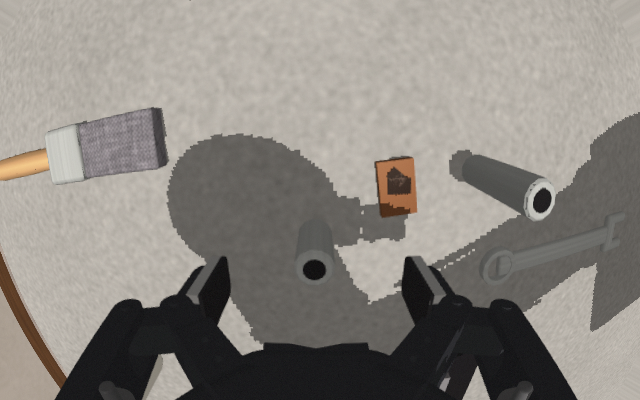

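```bash
python3 -c "
from h import *
p,d,K,T=load('w2')
b=fish(314.5,269.3,.05,K,T);print(b)
plan(b+[0,0,-.0135],172.6,1)"
```

```text
[0.59774769 0.03887634 0.05      ]
total tool shift mm [ 8.8 -3.7  0.4] turn [-0.002 -0.007  0.001]
[np.float64(8.8), np.float64(-3.7), np.float64(0.4)] [np.float64(-0.002), np.float64(-0.007), np.float64(0.001)]
```

jog_arm(
  rows=[
    [[9, -4, 0, -0.002, -0.007, 0, 1], [0, 0, 0, 0, 0, 0, 1], [0, 0, 0, 0, 0, 0, 0], [0, 0, 0, 0, 0, 0, 0], [0, 0, 0, 0, 0, 0, 0], [0, 0, 0, 0, 0, 0, 0], [0, 0, 0, 0, 0, 0, 0], [0, 0, 0, 0, 0, 0, 0]],
  ],
  grip_force=40,
)

```text
time: 3.62
tcp_pos: [0.6002, 0.0399, 0.0391]
ee_rot: [-0.046, 0.707, -0.044, -0.704]
contact_force: [-0.4, 0.3, 0.3]
opening: 0.224
```

```bash
python3 -c "
from h import *
show();p,d,K,T=snap('w3')
c=p[220:330,220:410]; cv2.imwrite('pics/w3c.png',cv2.resize(c[:,:,::-1],None,fx=4,fy=4,interpolation=cv2.INTER_CUBIC))"
```

```text
t 3.62 tcp [0.6002 0.0399 0.0391] x [ 0.005  0.002 -1.   ] zyaw 172.65 F [-0.4  0.3  0.3] op 0.224
```

View pics/w3c.png

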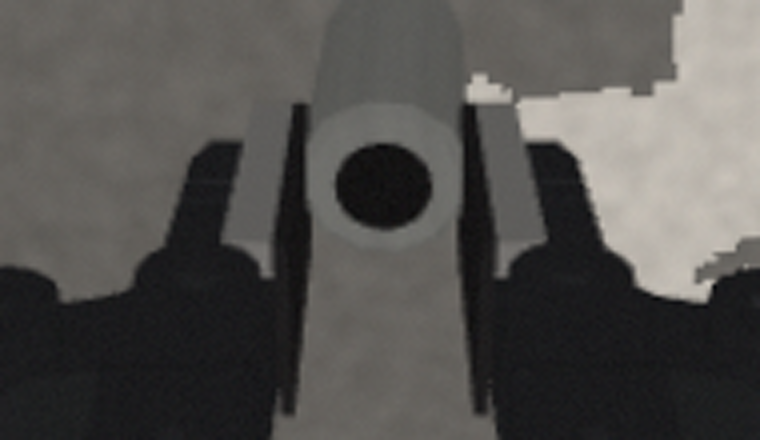

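```bash
python3 -c "
from h import *
p,d,K,T=load('w3')
b=fish(315.4,266.6,.05,K,T);P,r,s=pose();print(b,r.inv().apply(b-P))
plan([.525,.208,.13],172.6,6)"
```

```text
[0.59964977 0.0390678  0.05      ] [-0.01088657  0.0008287   0.00039545]
total tool shift mm [ -90.9 -157.4   95.6] turn [ 0.001 -0.005  0.003]
[np.float64(-15.1), np.float64(-26.2), np.float64(15.9)] [np.float64(0.0), np.float64(-0.001), np.float64(0.001)]
[np.float64(-15.1), np.float64(-26.2), np.float64(16.0)] [np.float64(0.0), np.float64(-0.001), np.float64(0.001)]
[np.float64(-15.1), np.float64(-26.2), np.float64(16.0)] [np.float64(0.0), np.float64(-0.001), np.float64(0.001)]
[np.float64(-15.1), np.float64(-26.2), np.float64(16.0)] [np.float64(0.0), np.float64(-0.001), np.float64(0.001)]
[np.float64(-15.1), np.float64(-26.2), np.float64(16.0)] [np.float64(0.0), np.float64(-0.001), np.float64(0.001)]
[np.float64(-15.1), np.float64(-26.2), np.float64(16.0)] [np.float64(0.0), np.float64(-0.001), np.float64(0.001)]
```

Bias is tiny (0.4 mm in the jaw direction). I'll lift and carry the short bush to the near row.

jog_arm(
  rows=[
    [[-30, 0, 0, 0, 0, 0, 0], [-40, 0, 0, 0, 0, 0, 0], [-20, -40, 25, 0, 0, 0, 0], [0, -40, 25, 0, 0, 0, 0], [0, -40, 25, 0, 0, 0, 0], [0, -30, 20, 0, 0, 0, 0], [0, -5, 0, 0, 0, 0, 0], [0, 0, 0, 0, 0, 0, 0]],
  ],
)

```text
time: 4.68
tcp_pos: [0.5224, 0.2098, 0.13]
ee_rot: [-0.047, 0.706, -0.045, -0.705]
contact_force: [0.8, -0.2, -1.5]
opening: 0.224
```

```bash
python3 -c "
from h import *
show();p,d,K,T=snap('w4')
c=p[160:310,200:420]; cv2.imwrite('pics/w4c.png',cv2.resize(c[:,:,::-1],None,fx=3.5,fy=3.5,interpolation=cv2.INTER_CUBIC))"
```

```text
t 4.67 tcp [0.5224 0.2098 0.13  ] x [ 0.001  0.003 -1.   ] zyaw 172.52 F [ 0.8 -0.2 -1.5] op 0.224
```

View pics/w4c.png

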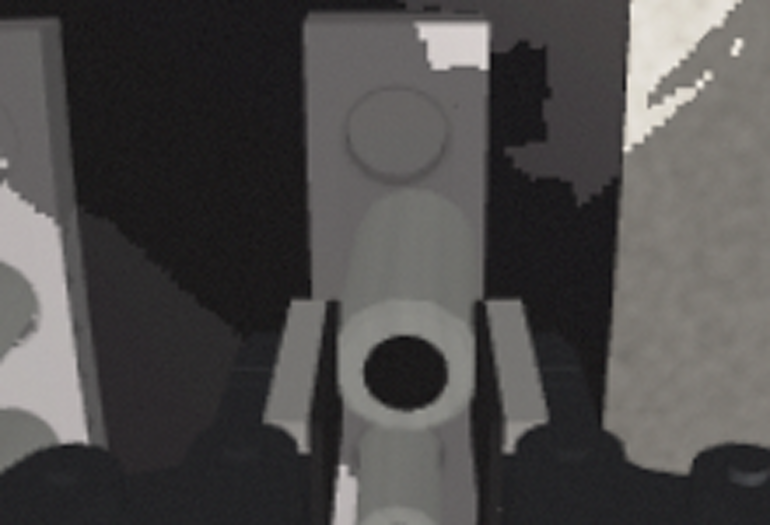

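```bash
cat >> h.py <<'E'
def ext(c,rad,K,T,n=72):
    a=np.linspace(0,2*np.pi,n); q=np.array([fproj([c[0]+rad*np.cos(t),c[1]+rad*np.sin(t),c[2]],K,T) for t in a]); return q.min(0).round(1),q.max(0).round(1)
E
python3 -c "
from h import *
p,d,K,T=load('w4')
m=fish(313.1,197.8,.022,K,T);print('mouth',m)
print('mouth ext',ext(m,.0125,K,T),'floor ext',ext(m-[0,0,.011],.0125,K,T))
P,r,s=pose()
b=fish(315.3,266.0,P[2]+.0109,K,T); print('bush',b,'tool',r.inv().apply(b-P), ext(b,.011,K,T)); print('delta tool mm',r.inv().apply(m-b)*1e3)
c=p[175:220,285:345]; cv2.imwrite('pics/w4d.png',cv2.resize(c[:,:,::-1],None,fx=12,fy=12,interpolation=cv2.INTER_CUBIC))"
```

```text
mouth [0.52370864 0.20777648 0.022     ]
mouth ext (array([298.4, 183.5]), array([327.8, 211.7])) floor ext (array([299.1, 180.6]), array([327.3, 207.8]))
bush [0.52187821 0.20864512 0.14089107] tool [-0.01090307  0.00086311  0.00043525] (array([293. , 245.9]), array([337.6, 284.8]))
delta tool mm [118.88974613   0.99704781  -1.85067424]
```

View pics/w4d.png

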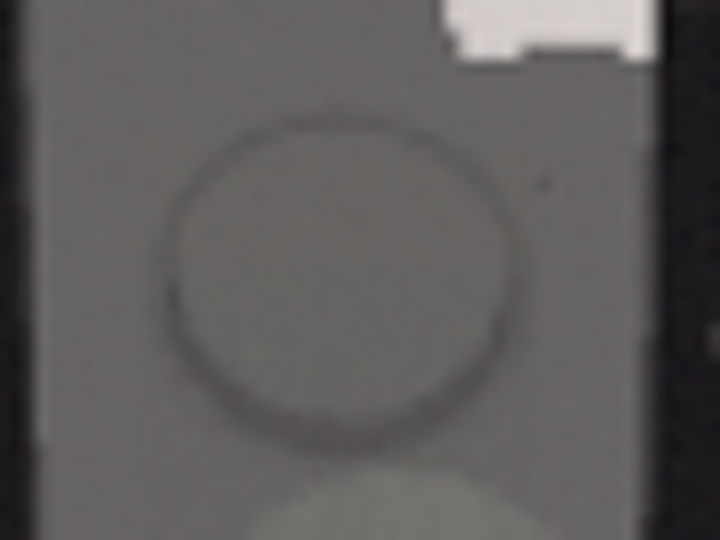

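jog_arm(
  rows=[
    [[20, 0.6, -1, 0, 0.001, 0, 0], [20, 0, -1, 0, 0.001, 0, 0], [4, 0, 0, 0, 0, 0, 0], [0, 0, 0, 0, 0, 0, 0]],
  ],
)

```text
time: 5.22
tcp_pos: [0.5264, 0.2052, 0.0854]
ee_rot: [-0.049, 0.707, -0.047, -0.704]
contact_force: [0.1, -0.8, -0.7]
opening: 0.224
```

```bash
python3 -c "
from h import *
show();p,d,K,T=snap('w5')
c=p[190:290,250:390]; cv2.imwrite('pics/w5c.png',cv2.resize(c[:,:,::-1],None,fx=5.5,fy=5.5,interpolation=cv2.INTER_CUBIC))"
```

```text
t 5.22 tcp [0.5264 0.2052 0.0854] x [ 0.004  0.002 -1.   ] zyaw 172.2 F [ 0.1 -0.8 -0.7] op 0.224
```

View pics/w5c.png

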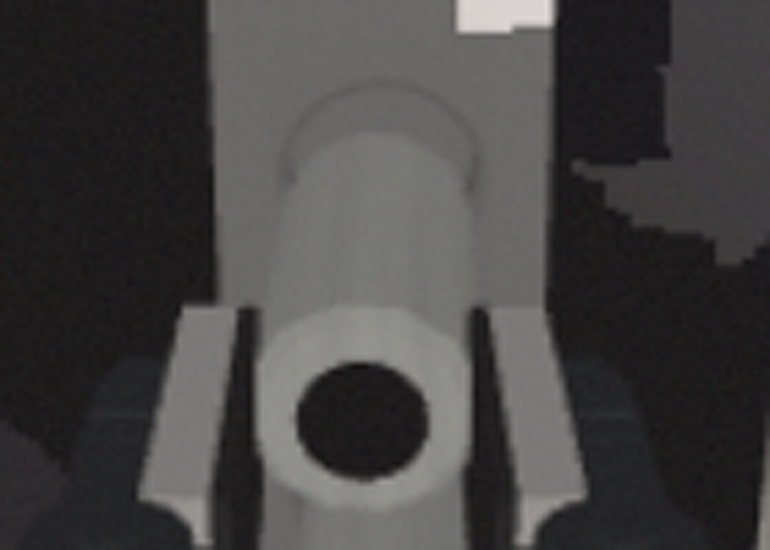

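```bash
python3 -c "
from h import *
p,d,K,T=load('w5');P,r,s=pose()
for v in (220,221,222,223):
  m=fish(318.7,v,.022,K,T);print('mouth',m,ext(m,.0125,K,T))
b=fish(315.5,266.0,P[2]+.0109,K,T); print('bush',b,'tool',r.inv().apply(b-P), ext(b,.011,K,T)); 
b0=P+r.apply([-.0109,.0009,0])
for m in ([.5237,.2082,.022],m): print('delta tool mm',r.inv().apply(m-b0)*1e3)
"
```

```text
mouth [0.52413254 0.20743692 0.022     ] (array([301.3, 203.4]), array([336.1, 236. ]))
mouth [0.52423272 0.20819681 0.022     ] (array([301.3, 204.4]), array([336.1, 237. ]))
mouth [0.52433313 0.20895853 0.022     ] (array([301.4, 205.4]), array([336. , 237.9]))
mouth [0.52443377 0.20972209 0.022     ] (array([301.4, 206.5]), array([336. , 238.9]))
bush [0.5257858  0.20398125 0.09649008] tool [-0.0109063  0.0013971  0.0004509] (array([293.1, 245.8]), array([337.9, 284.8]))
delta tool mm [74.48545279 -3.16123033  3.36901139]
delta tool mm [74.49255668 -4.76874397  2.84840686]
```

jog_arm(
  rows=[
    [[8, -3.5, 2.2, -0.005, 0, 0, 0], [0, 0, 0, 0, 0, 0, 0]],
  ],
)

```text
time: 5.52
tcp_pos: [0.5253, 0.2095, 0.0782]
ee_rot: [-0.048, 0.708, -0.045, -0.704]
contact_force: [-0.3, 0.5, -1.5]
opening: 0.226
```

```bash
cat >> h.py <<'E'
def held(tag,u,v,mouth,off=.0109,crop=(190,290,250,390)):
    """bush-top pixel -> delta to mouth"""
    p,d,K,T=load(tag);P,r,s=pose()
    b=fish(u,v,P[2]+off,K,T); x=r.as_matrix()[:,0]; 
    bb=b+x*(.05); print('bush top',b.round(4),'bottom-ish',bb.round(4)); print('delta tool',(r.inv().apply(np.array(mouth)-bb)*1e3).round(1))
E
python3 -c "
from h import *
show();p,d,K,T=snap('w6')
c=p[190:290,250:390]; cv2.imwrite('pics/w6c.png',cv2.resize(c[:,:,::-1],None,fx=5.5,fy=5.5,interpolation=cv2.INTER_CUBIC))
held('w6',315.5,266,[.5240,.2079,.022])"
```

```text
t 5.53 tcp [0.5253 0.2095 0.0782] x [ 0.006  0.004 -1.   ] zyaw 172.49 F [-0.3  0.5 -1.5] op 0.226
bush top [0.5246 0.208  0.0897] bottom-ish [0.525  0.2082 0.0397]
delta tool [17.7  0.5  1. ]
```

View pics/w6c.png

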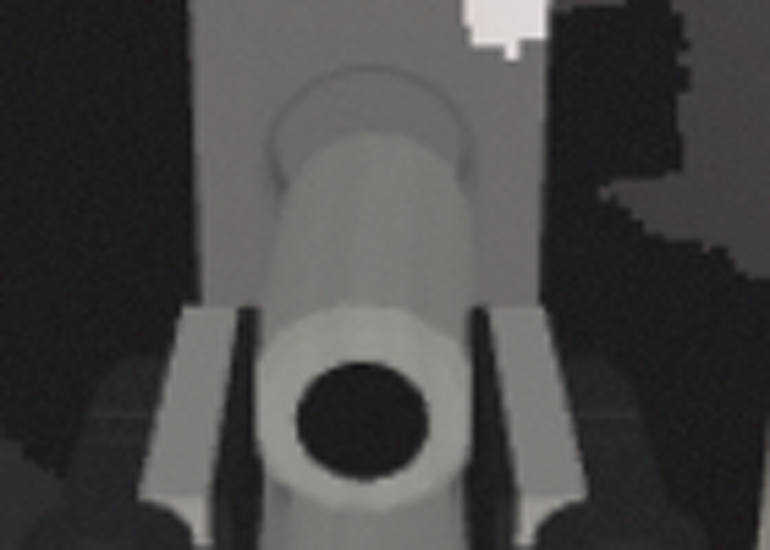

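```bash
python3 -c "
from h import *
p,d,K,T=load('w6');P,r,s=pose()
b=fish(315.5,266,P[2]+.0109,K,T)
for rr,nm in ((r,'toolaxis'),):
  x=r.as_matrix()[:,0]; 
  for q in (0,.025,.05,.0677): print(q,fproj(b+x*q,K,T))
print('vertical',fproj(b-[0,0,.05],K,T),fproj(b-[0,0,.0677],K,T), ext(b+x*.05,.011,K,T))
print(ext([.524,.2079,.022],.0125,K,T))
c=p[185:245,280:350]; cv2.imwrite('pics/w6d.png',cv2.resize(c[:,:,::-1],None,fx=10,fy=10,interpolation=cv2.INTER_CUBIC))
"
```

```text
0 (np.float64(315.50000000000074), np.float64(265.9999999999993))
0.025 (np.float64(315.4110571393116), np.float64(244.89811899827188))
0.05 (np.float64(315.3432433929024), np.float64(228.6355306999207))
0.0677 (np.float64(315.30438073146684), np.float64(219.24653604161568))
vertical (np.float64(315.8349730257488), np.float64(228.2768963108031)) (np.float64(315.91846171253593), np.float64(218.79314562505604)) (array([298.2, 212.4]), array([332.5, 244.3]))
(array([298.7, 201.2]), array([334.8, 235.1]))
```

View pics/w6d.png

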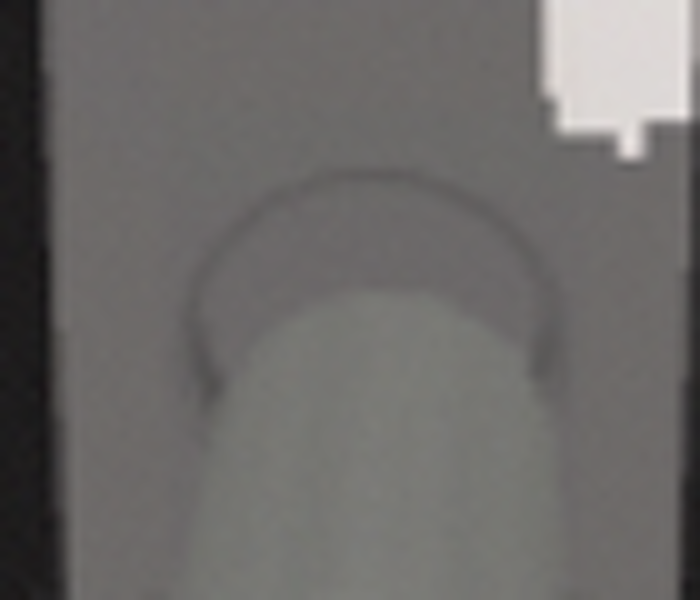

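```bash
python3 -c "
from h import *
p,d,K,T=load('w2')
b=fish(314.5,269.3,.05,K,T); print(fproj(b-[0,0,.05],K,T),ext(b-[0,0,.05],.011,K,T),ext(b,.011,K,T))
c=p[210:290,280:350]; cv2.imwrite('pics/w2d.png',cv2.resize(c[:,:,::-1],None,fx=7,fy=7,interpolation=cv2.INTER_CUBIC))
p,d,K,T=load('w3')
b=fish(315.4,266.6,.05,K,T); print(fproj(b-[0,0,.05],K,T),ext(b-[0,0,.05],.011,K,T),ext(b,.011,K,T))
c2=p[200:280,280:350]
cv2.imwrite('pics/w2d.png',np.hstack([cv2.resize(x[:,:,::-1],None,fx=5.7,fy=5.7,interpolation=cv2.INTER_CUBIC) for x in (c,c2)]))
"
```

```text
(np.float64(315.09734308074195), np.float64(232.5571137844532)) (array([298.5, 217. ]), array([331.7, 247.5])) (array([293.2, 250.2]), array([335.8, 287.2]))
(np.float64(315.72845178584936), np.float64(228.9963651478877)) (array([298.6, 212.8]), array([332.9, 244.6])) (array([293.1, 246.5]), array([337.7, 285.4]))
```

View pics/w2d.png

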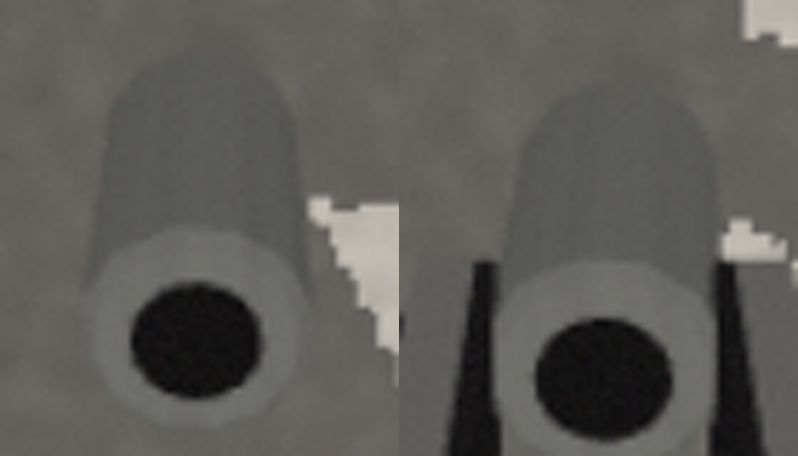

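```bash
python3 -c "
from h import *
p,d,K,T=load('w6');P,r,s=pose()
for v in (229.2,229.6): 
  bb=fish(318.5,v,P[2]-.039,K,T); print(bb,ext(bb,.011,K,T))
for v in (217.6,218,218.4):
  m=fish(316.6,v,.022,K,T); print(m,ext(m,.0125,K,T))
m=fish(316.6,218,.022,K,T)
print(r.inv().apply(m-bb)*1e3, (m-bb)*1e3)
"
```

```text
[0.52300554 0.2088415  0.03977551] (array([301.3, 212.9]), array([335.7, 244.8]))
[0.52304025 0.2091154  0.03977551] (array([301.3, 213.4]), array([335.7, 245.2]))
[0.52403686 0.20721295 0.022     ] (array([298.6, 200.3]), array([334.7, 234.2]))
[0.5240745  0.20750478 0.022     ] (array([298.6, 200.7]), array([334.6, 234.6]))
[0.52411216 0.20779689 0.022     ] (array([298.6, 201.1]), array([334.6, 235. ]))
[17.77546267  1.54990794 -1.12394663] [  1.03424565  -1.61062201 -17.77551058]
```

jog_arm(
  rows=[
    [[9, 1, -1.1, 0, 0, 0, 0], [0, 0, 0, 0, 0, 0, 0], [0, 0, 0, 0, 0, 0, 0]],
  ],
)

```text
time: 5.95
tcp_pos: [0.527, 0.2086, 0.0695]
ee_rot: [-0.048, 0.708, -0.044, -0.703]
contact_force: [0.6, 0.3, -0.5]
opening: 0.22
```

```bash
python3 -c "
from h import *
show();p,d,K,T=snap('w7')
c=p[190:290,270:370]; cv2.imwrite('pics/w7c.png',cv2.resize(c[:,:,::-1],None,fx=6,fy=6,interpolation=cv2.INTER_CUBIC))
"
```

```text
t 5.95 tcp [0.527  0.2086 0.0695] x [ 0.007  0.004 -1.   ] zyaw 172.52 F [ 0.6  0.3 -0.5] op 0.22
```

View pics/w7c.png

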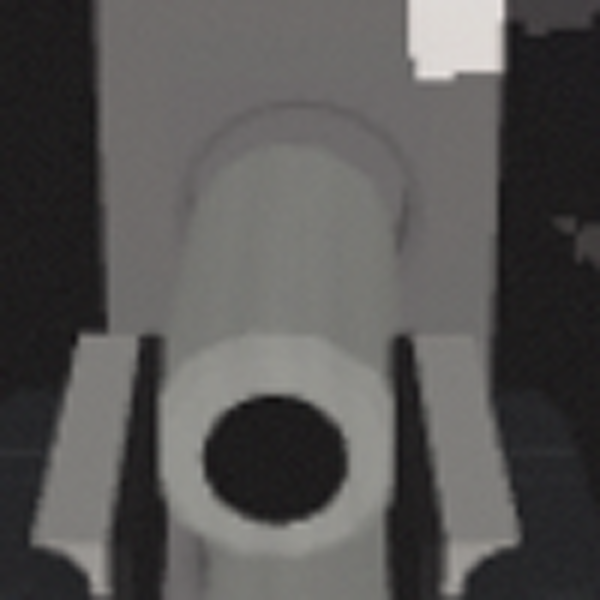

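```bash
cat >> h.py <<'E'
def cen(colc,toprow,z,rad,K,T):
    """circle centre from its centre column and top row in the wrist picture"""
    v=toprow+15
    for _ in range(8): v+=toprow-ext(fish(colc,v,z,K,T),rad,K,T,361)[0][1]
    return fish(colc,v,z,K,T)
E
python3 -c "
from h import *
p,d,K,T=load('w7');P,r,s=pose()
m=cen(270+297.5/6-.5,190+102.5/6-.5,.022,.0125,K,T); bb=cen(270+289/6-.5,190+143.5/6-.5,P[2]-.039,.011,K,T)
print(m,bb,r.inv().apply(m-bb)*1e3)
"
```

```text
[0.524374  0.2082614 0.022    ] [0.52536182 0.20849061 0.03035925] [8.35100102 0.39875091 1.00356436]
```

jog_arm(
  rows=[
    [[4, 0.4, 0.9, 0, 0, 0, 0], [0, 0, 0, 0, 0, 0, 0], [0, 0, 0, 0, 0, 0, 0]],
  ],
)

```text
time: 6.38
tcp_pos: [0.526, 0.2084, 0.0652]
ee_rot: [-0.048, 0.708, -0.044, -0.703]
contact_force: [-1.6, -0.6, -0.6]
opening: 0.222
```

```bash
python3 -c "
from h import *
show();p,d,K,T=snap('w8')
c=p[190:290,270:370]; cv2.imwrite('pics/w8c.png',cv2.resize(c[:,:,::-1],None,fx=6,fy=6,interpolation=cv2.INTER_CUBIC))
"
```

```text
t 6.38 tcp [0.526  0.2084 0.0652] x [ 0.007  0.004 -1.   ] zyaw 172.52 F [-1.6 -0.6 -0.6] op 0.222
```

View pics/w8c.png

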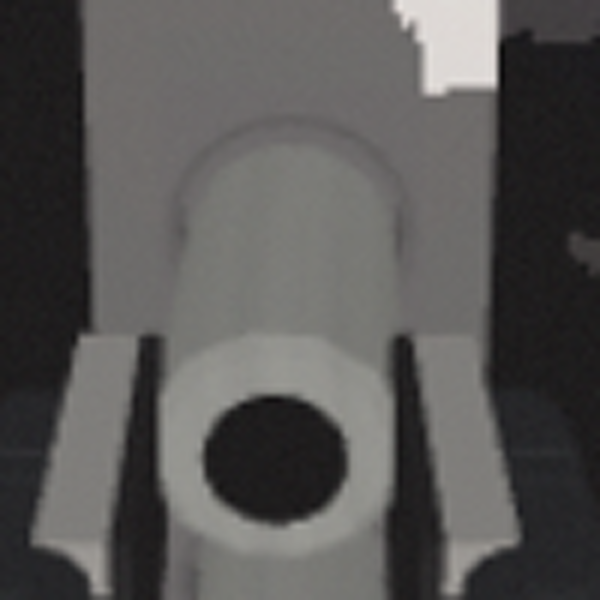

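Centred to within a few tenths (pocket centre column 290, bush 290 in the crop). Inserting now.

jog_arm(
  rows=[
    [[4, 0, 0, 0, 0, 0, 0], [4, 0, 0, 0, 0, 0, 0], [0, 0, 0, 0, 0, 0, 0]],
  ],
)

```text
time: 6.8
tcp_pos: [0.526, 0.2084, 0.0566]
ee_rot: [-0.048, 0.708, -0.044, -0.703]
contact_force: [-0.1, 0.2, -0.7]
opening: 0.225
```

```bash
python3 -c "
from h import *
show();p,d,K,T=snap('w9')
c=p[190:290,270:370]; cv2.imwrite('pics/w9c.png',cv2.resize(c[:,:,::-1],None,fx=6,fy=6,interpolation=cv2.INTER_CUBIC))
"
```

```text
t 6.8 tcp [0.526  0.2084 0.0566] x [ 0.007  0.005 -1.   ] zyaw 172.52 F [-0.1  0.2 -0.7] op 0.225
```

View pics/w9c.png

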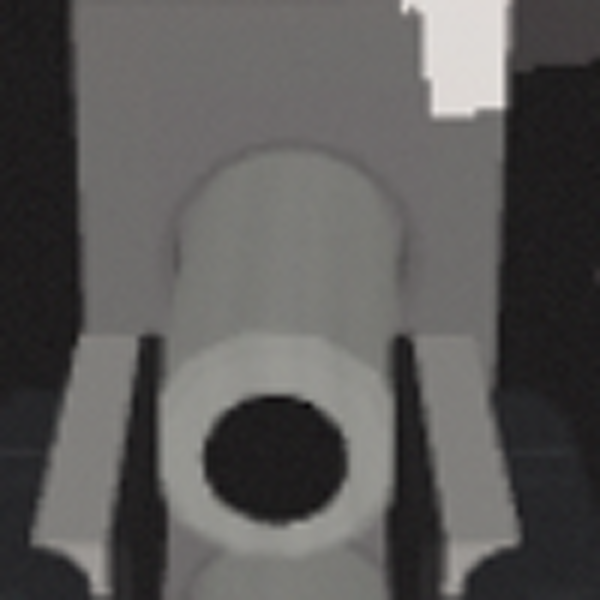

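jog_arm(
  rows=[
    [[3, -0.4, 0, 0, 0, 0, 0], [3, 0, 0, 0, 0, 0, 0], [0, 0, 0, 0, 0, 0, 0]],
  ],
)

```text
time: 7.22
tcp_pos: [0.5262, 0.2089, 0.0504]
ee_rot: [-0.048, 0.708, -0.044, -0.703]
contact_force: [-0.0, -0.0, 0.7]
opening: 0.225
```

```bash
python3 -c "
from h import *
show()"
```

```text
t 7.22 tcp [0.5262 0.2089 0.0504] x [ 0.007  0.005 -1.   ] zyaw 172.52 F [-0.  -0.   0.7] op 0.225
```

jog_arm(
  rows=[
    [[0, 0, 0, 0, 0, 0, 0.5], [0, 0, 0, 0, 0, 0, 0.6], [0, 0, 0, 0, 0, 0, 0.6], [-25, 0, 0, 0, 0, 0, 0.6], [-35, 0, 0, 0, 0, 0, 0.6], [-10, 0, 0, 0, 0, 0, 0.6], [0, 0, 0, 0, 0, 0, 0.6]],
  ],
)

```text
time: 8.1
tcp_pos: [0.5256, 0.2085, 0.1223]
ee_rot: [-0.048, 0.708, -0.044, -0.703]
contact_force: [-0.7, 0.3, 0.5]
opening: 0.598
```

```bash
python3 -c "
from h import *
show();p,d,K,T=snap('w10')
"
```

```text
t 8.1 tcp [0.5256 0.2085 0.1223] x [ 0.007  0.004 -1.   ] zyaw 172.52 F [-0.7  0.3  0.5] op 0.598
```

View pics/w10.png

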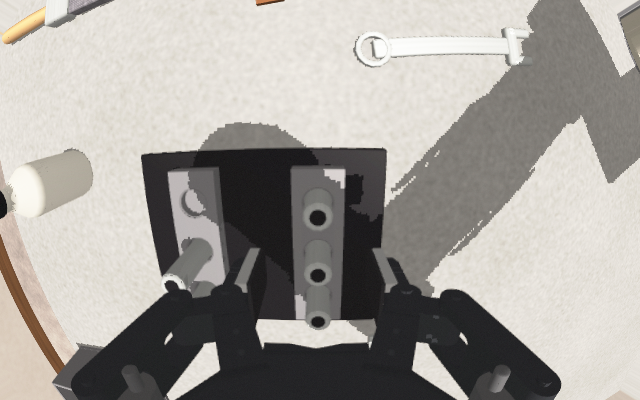

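```bash
python3 -c "
from h import *
plan([.487,.006,.14],172.6,5)
"
```

```text
total tool shift mm [-19.2 205.6  11.7] turn [-0.001 -0.006  0.005]
[np.float64(-3.8), np.float64(41.1), np.float64(2.3)] [np.float64(-0.0), np.float64(-0.001), np.float64(0.001)]
[np.float64(-3.8), np.float64(41.1), np.float64(2.3)] [np.float64(-0.0), np.float64(-0.001), np.float64(0.001)]
[np.float64(-3.8), np.float64(41.1), np.float64(2.4)] [np.float64(-0.0), np.float64(-0.001), np.float64(0.001)]
[np.float64(-3.7), np.float64(41.1), np.float64(2.4)] [np.float64(-0.0), np.float64(-0.001), np.float64(0.001)]
[np.float64(-3.7), np.float64(41.1), np.float64(2.4)] [np.float64(-0.0), np.float64(-0.001), np.float64(0.001)]
```

jog_arm(
  rows=[
    [[-10, 40, 3, 0, -0.002, 0.001, 1], [-5, 50, 3, 0, -0.002, 0.001, 1], [-4, 50, 3, 0, -0.001, 0.001, 1], [0, 45, 3, 0, -0.001, 0.001, 1], [0, 20, 0, 0, 0, 0, 1], [0, 0, 0, 0, 0, 0, 1], [0, 0, 0, 0, 0, 0, 1]],
  ],
)

```text
time: 9.02
tcp_pos: [0.4811, 0.0004, 0.1324]
ee_rot: [0.044, -0.701, 0.048, 0.71]
contact_force: [-0.1, 0.9, -1.1]
opening: 0.998
```

```bash
python3 -c "
from h import *
show();p,d,K,T=snap('w11')
c=p[150:300,220:420]; cv2.imwrite('pics/w11c.png',cv2.resize(c[:,:,::-1],None,fx=4,fy=4,interpolation=cv2.INTER_CUBIC))
"
```

```text
t 9.03 tcp [4.811e-01 4.000e-04 1.324e-01] x [-0.014 -0.004 -1.   ] zyaw 172.53 F [-0.1  0.9 -1.1] op 0.998
```

View pics/w11c.png

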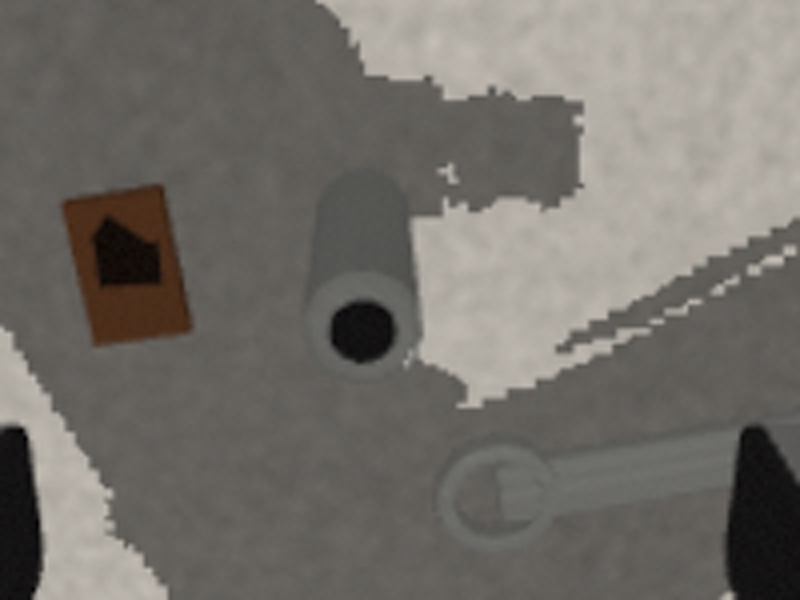

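```bash
python3 -c "
from h import *
p,d,K,T=load('w11')
b=fish(310.4,232.4,.075,K,T);print(b)
plan(b+[0,0,-.025],172.6,1)
"
```

```text
[0.48452885 0.00850607 0.075     ]
total tool shift mm [82.3 -8.8 -3.5] turn [-0.001  0.013 -0.005]
[np.float64(82.3), np.float64(-8.8), np.float64(-3.5)] [np.float64(-0.001), np.float64(0.013), np.float64(-0.005)]
```

jog_arm(
  rows=[
    [[30, -5, -2, 0, 0.013, -0.005, 1], [40, -4, -1, 0, 0, 0, 1], [12, 0, 0, 0, 0, 0, 1], [0, 0, 0, 0, 0, 0, 1], [0, 0, 0, 0, 0, 0, 1]],
  ],
)

```text
time: 9.7
tcp_pos: [0.4875, 0.0123, 0.05]
ee_rot: [-0.044, 0.707, -0.044, -0.704]
contact_force: [1.1, 0.8, 0.4]
opening: 1.004
```

```bash
python3 -c "
from h import *
show();p,d,K,T=snap('w12')
c=p[180:330,220:420]; cv2.imwrite('pics/w12c.png',cv2.resize(c[:,:,::-1],None,fx=4,fy=4,interpolation=cv2.INTER_CUBIC))
"
```

```text
t 9.7 tcp [0.4875 0.0123 0.05  ] x [ 0.004 -0.    -1.   ] zyaw 172.85 F [1.1 0.8 0.4] op 1.004
```

View pics/w12c.png

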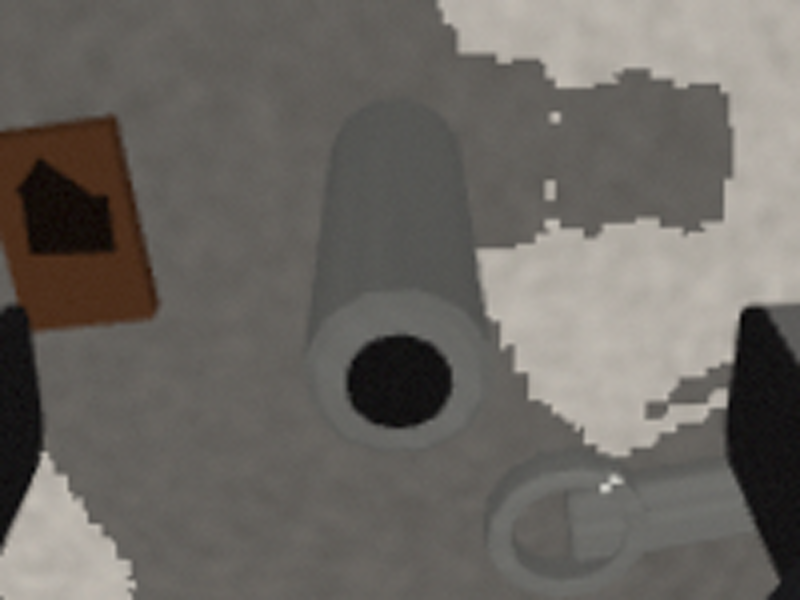

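```bash
python3 -c "
from h import *
p,d,K,T=load('w12')
b=fish(319.4,274.9,.075,K,T);print(b)
plan(b+[0,0,-.027],172.6,1)
"
```

```text
[0.48472539 0.00837753 0.075     ]
total tool shift mm [2.1 4.3 2.4] turn [ 0.004 -0.004  0.001]
[np.float64(2.1), np.float64(4.3), np.float64(2.4)] [np.float64(0.004), np.float64(-0.004), np.float64(0.001)]
```

jog_arm(
  rows=[
    [[2, 4, 2, 0.004, -0.004, 0, 1], [0, 0, 0, 0, 0, 0, 1], [0, 0, 0, 0, 0, 0, 0], [0, 0, 0, 0, 0, 0, 0], [0, 0, 0, 0, 0, 0, 0], [0, 0, 0, 0, 0, 0, 0], [0, 0, 0, 0, 0, 0, 0], [0, 0, 0, 0, 0, 0, 0]],
  ],
  grip_force=40,
)

```text
time: 10.75
tcp_pos: [0.4863, 0.0085, 0.0502]
ee_rot: [-0.046, 0.707, -0.045, -0.704]
contact_force: [-1.3, 0.4, 0.5]
opening: 0.244
```

```bash
python3 -c "
from h import *
show();p,d,K,T=snap('w13')
c=p[190:310,240:400]; cv2.imwrite('pics/w13c.png',cv2.resize(c[:,:,::-1],None,fx=5,fy=5,interpolation=cv2.INTER_CUBIC))
plan([.635,.19,.17],172.6,6)
"
```

```text
t 10.75 tcp [0.4863 0.0085 0.0502] x [ 0.004  0.002 -1.   ] zyaw 172.59 F [-1.3  0.4  0.5] op 0.244
total tool shift mm [-118.8 -199.5 -124.5] turn [-0.    -0.004  0.002]
[np.float64(-19.8), np.float64(-33.2), np.float64(-20.7)] [np.float64(-0.0), np.float64(-0.001), np.float64(0.0)]
[np.float64(-19.8), np.float64(-33.2), np.float64(-20.7)] [np.float64(-0.0), np.float64(-0.001), np.float64(0.0)]
[np.float64(-19.9), np.float64(-33.2), np.float64(-20.7)] [np.float64(-0.0), np.float64(-0.001), np.float64(0.0)]
[np.float64(-19.9), np.float64(-33.2), np.float64(-20.7)] [np.float64(-0.0), np.float64(-0.001), np.float64(0.0)]
[np.float64(-19.9), np.float64(-33.2), np.float64(-20.7)] [np.float64(-0.0), np.float64(-0.001), np.float64(0.0)]
[np.float64(-19.9), np.float64(-33.2), np.float64(-20.7)] [np.float64(-0.0), np.float64(-0.001), np.float64(0.0)]
```

View pics/w13c.png

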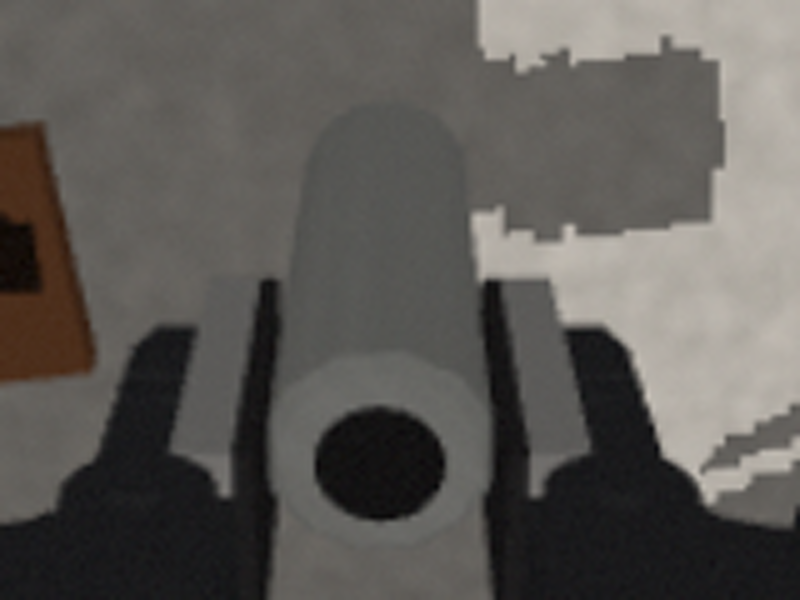

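jog_arm(
  rows=[
    [[-30, 0, 0, 0, 0, 0, 0], [-45, 0, 0, 0, 0, 0, 0], [-40, -40, -25, 0, 0, 0, 0], [0, -45, -28, 0, 0, 0, 0], [0, -45, -28, 0, 0, 0, 0], [0, -40, -25, 0, 0, 0, 0], [0, -25, -15, 0, 0, 0, 0], [0, 0, 0, 0, 0, 0, 0], [0, 0, 0, 0, 0, 0, 0]],
  ],
)

```text
time: 11.92
tcp_pos: [0.6314, 0.1907, 0.1625]
ee_rot: [0.047, -0.703, 0.047, 0.708]
contact_force: [-0.0, 0.7, -2.2]
opening: 0.236
```

```bash
python3 -c "
from h import *
show();p,d,K,T=snap('w14')
c=p[150:300,220:420]; cv2.imwrite('pics/w14c.png',cv2.resize(c[:,:,::-1],None,fx=4,fy=4,interpolation=cv2.INTER_CUBIC))
"
```

```text
t 11.93 tcp [0.6314 0.1907 0.1625] x [-0.007  0.001 -1.   ] zyaw 172.44 F [-0.   0.7 -2.2] op 0.236
```

View pics/w14c.png

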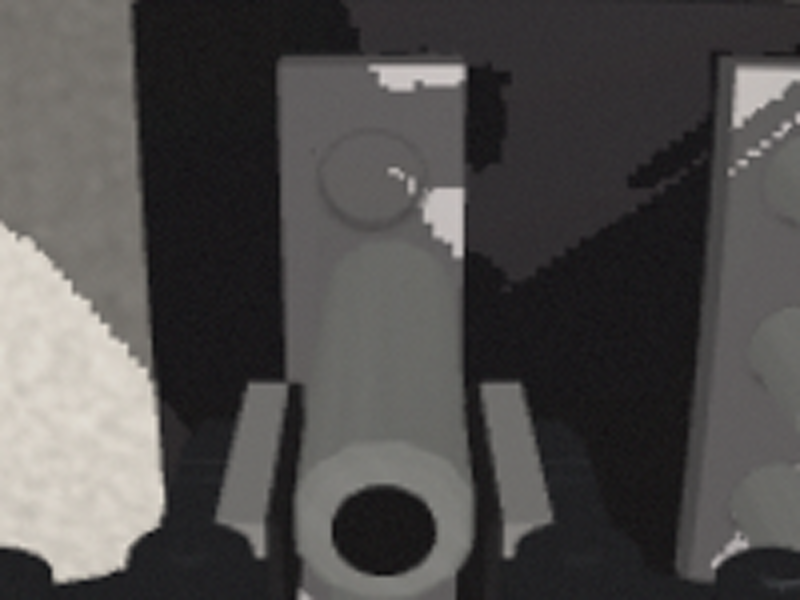

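```bash
cat >> h.py <<'E'
def cmp(tag,u0,v0,f,mcol,mtop,bcol,btop,h):
    p,d,K,T=load(tag);P,r,s=pose(); g=lambda a,o:o+(a+.5)/f-.5
    m=cen(g(mcol,u0),g(mtop,v0),.022,.0125,K,T); bb=cen(g(bcol,u0),g(btop,v0),P[2]-h,.011,K,T)
    print('mouth',m.round(4),'bottom',bb.round(4),'tool delta',(r.inv().apply(m-bb)*1e3).round(1))
    print('to fix tilt',(r.inv()*down(np.radians(172.6))).as_rotvec().round(3))
E
python3 -c "
from h import *
cmp('w14',220,150,4,370,128,391,240,.0502)
"
```

```text
mouth [0.6335 0.194  0.022 ] bottom [0.6294 0.1914 0.1123] tool delta [90.2 -3.1 -4.4]
to fix tilt [-0.003  0.008 -0.   ]
```

jog_arm(
  rows=[
    [[30, -2, -2, 0, 0.005, 0, 0], [30, -1, -2, 0, 0, 0, 0], [6, 0, 0, 0, 0, 0, 0], [0, 0, 0, 0, 0, 0, 0]],
  ],
)

```text
time: 12.48
tcp_pos: [0.6349, 0.1902, 0.0982]
ee_rot: [-0.048, 0.706, -0.047, -0.705]
contact_force: [0.6, -1.0, -2.4]
opening: 0.238
```

```bash
python3 -c "
from h import *
show();p,d,K,T=snap('w15')
c=p[170:290,240:390]; cv2.imwrite('pics/w15c.png',cv2.resize(c[:,:,::-1],None,fx=5,fy=5,interpolation=cv2.INTER_CUBIC))
"
```

```text
t 12.47 tcp [0.6349 0.1902 0.0982] x [ 0.001  0.001 -1.   ] zyaw 172.29 F [ 0.6 -1.  -2.4] op 0.238
```

View pics/w15c.png

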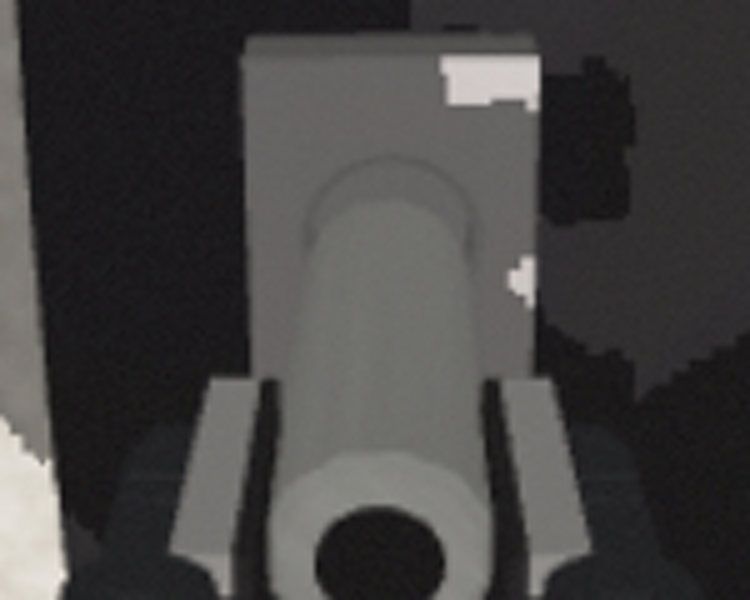

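```bash
python3 -c "
from h import *
cmp('w15',240,170,5,390.5,156,388.5,200,.0502)
"
```

```text
mouth [0.6332 0.1942 0.022 ] bottom [0.6333 0.191  0.0483] tool delta [26.3 -3.1  0.5]
to fix tilt [-0.005 -0.001  0.002]
```

jog_arm(
  rows=[
    [[10, -3, 0.4, -0.004, 0, 0, 0], [4, 0, 0, 0, 0, 0, 0], [0, 0, 0, 0, 0, 0, 0], [0, 0, 0, 0, 0, 0, 0]],
  ],
)

```text
time: 13.02
tcp_pos: [0.6362, 0.1941, 0.0863]
ee_rot: [-0.047, 0.707, -0.045, -0.704]
contact_force: [-0.4, -0.2, -1.6]
opening: 0.237
```

```bash
python3 -c "
from h import *
show();p,d,K,T=snap('w16')
c=p[180:280,260:380]; cv2.imwrite('pics/w16c.png',cv2.resize(c[:,:,::-1],None,fx=6,fy=6,interpolation=cv2.INTER_CUBIC))
"
```

```text
t 13.03 tcp [0.6362 0.1941 0.0863] x [ 0.005  0.003 -1.   ] zyaw 172.55 F [-0.4 -0.2 -1.6] op 0.237
```

View pics/w16c.png

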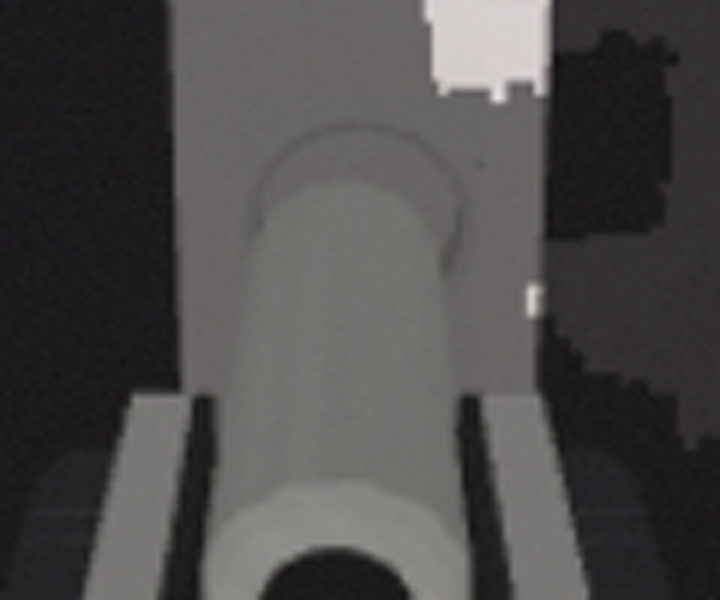

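```bash
python3 -c "
from h import *
cmp('w16',260,180,6,357.5,121,346,180,.0502)
"
```

```text
mouth [0.6333 0.194  0.022 ] bottom [0.6348 0.195  0.0361] tool delta [14.1  1.2  1.5]
to fix tilt [-0.001 -0.005  0.004]
```

jog_arm(
  rows=[
    [[8, 1, 1.4, 0, 0, 0, 0], [0, 0, 0, 0, 0, 0, 0], [0, 0, 0, 0, 0, 0, 0]],
  ],
)

```text
time: 13.45
tcp_pos: [0.6346, 0.1932, 0.0777]
ee_rot: [-0.047, 0.707, -0.045, -0.704]
contact_force: [-0.4, -0.6, -1.6]
opening: 0.239
```

```bash
python3 -c "
from h import *
show();p,d,K,T=snap('w17')
c=p[180:280,260:380]; cv2.imwrite('pics/w17c.png',cv2.resize(c[:,:,::-1],None,fx=6,fy=6,interpolation=cv2.INTER_CUBIC))
"
```

```text
t 13.45 tcp [0.6346 0.1932 0.0777] x [ 0.005  0.003 -1.   ] zyaw 172.55 F [-0.4 -0.6 -1.6] op 0.239
```

View pics/w17c.png

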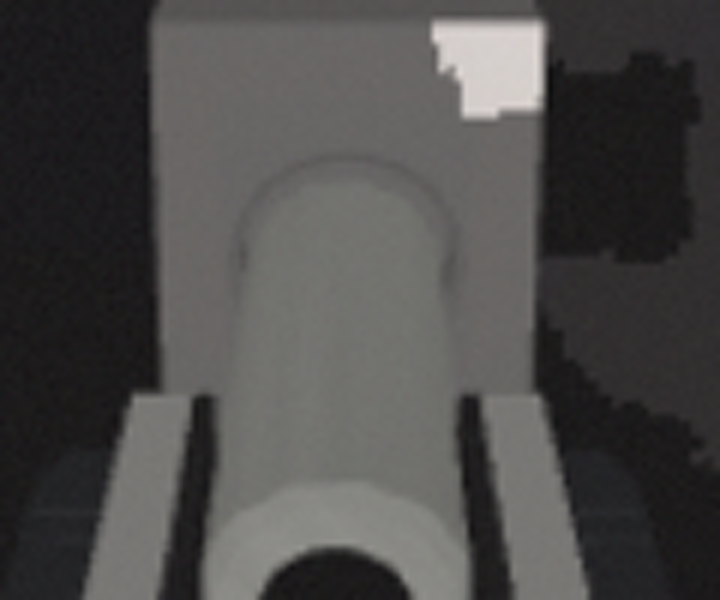

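```bash
python3 -c "
from h import *
cmp('w17',260,180,6,347.5,155,344,178,.0502)
"
```

```text
mouth [0.6331 0.1944 0.022 ] bottom [0.6335 0.1939 0.0274] tool delta [ 5.4 -0.5  0.4]
to fix tilt [-0.001 -0.004  0.004]
```

jog_arm(
  rows=[
    [[4, -0.5, 0.4, 0, 0, 0, 0], [4, 0, 0, 0, 0, 0, 0], [3, 0, 0, 0, 0, 0, 0], [0, 0, 0, 0, 0, 0, 0]],
  ],
)

```text
time: 14.0
tcp_pos: [0.6342, 0.1939, 0.0657]
ee_rot: [-0.047, 0.707, -0.045, -0.704]
contact_force: [0.2, 0.8, -1.7]
opening: 0.237
```

```bash
python3 -c "
from h import *
show();p,d,K,T=snap('w18')
c=p[180:280,260:380]; cv2.imwrite('pics/w18c.png',cv2.resize(c[:,:,::-1],None,fx=6,fy=6,interpolation=cv2.INTER_CUBIC))
"
```

```text
t 14.0 tcp [0.6342 0.1939 0.0657] x [ 0.005  0.003 -1.   ] zyaw 172.54 F [ 0.2  0.8 -1.7] op 0.237
```

View pics/w18c.png

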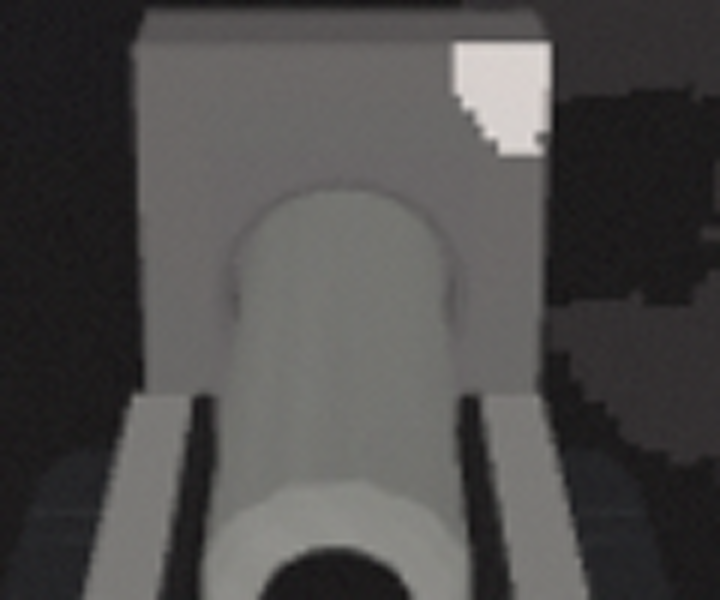

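jog_arm(
  rows=[
    [[2, -0.3, 0, 0, 0, 0, 0], [2.5, 0, 0, 0, 0, 0, 0], [0, 0, 0, 0, 0, 0, 0]],
  ],
)

```text
time: 14.42
tcp_pos: [0.6346, 0.1943, 0.0615]
ee_rot: [-0.047, 0.708, -0.045, -0.704]
contact_force: [0.1, -0.8, -1.1]
opening: 0.238
```

```bash
python3 -c "
from h import *
show()"
```

```text
t 14.43 tcp [0.6346 0.1943 0.0615] x [ 0.006  0.004 -1.   ] zyaw 172.54 F [ 0.1 -0.8 -1.1] op 0.238
```

jog_arm(
  rows=[
    [[0, 0, 0, 0, 0, 0, 0.5], [0, 0, 0, 0, 0, 0, 0.6], [0, 0, 0, 0, 0, 0, 0.6], [-25, 0, 0, 0, 0, 0, 0.6], [-35, 0, 0, 0, 0, 0, 0.6], [-35, 0, 0, 0, 0, 0, 0.6], [-10, 0, 0, 0, 0, 0, 0.6], [0, 0, 0, 0, 0, 0, 0.6]],
  ],
)

```text
time: 15.42
tcp_pos: [0.6342, 0.1938, 0.1701]
ee_rot: [-0.047, 0.708, -0.044, -0.703]
contact_force: [-0.4, 0.3, -0.9]
opening: 0.597
```

```bash
python3 -c "
from h import *
show();p,d,K,T=snap('w19');snap('top2','top');snap('sc2','scene')
"
```

```text
t 15.43 tcp [0.6342 0.1938 0.1701] x [ 0.007  0.004 -1.   ] zyaw 172.55 F [-0.4  0.3 -0.9] op 0.597
```

View pics/w19.png

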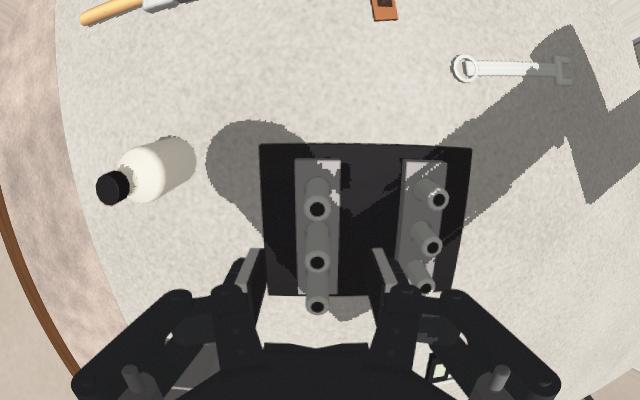

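View pics/sc2.png

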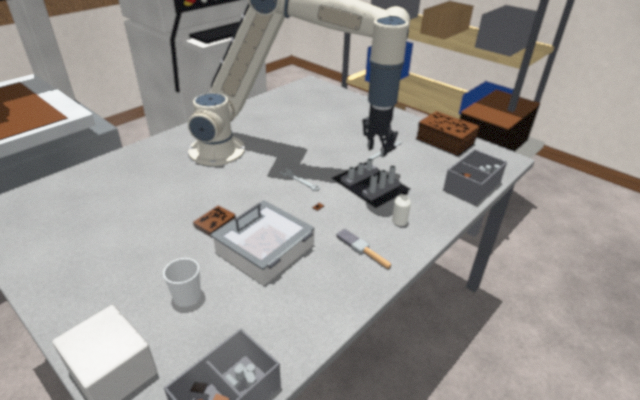

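```bash
python3 -c "
from h import *
p,d,K,T=load('w19')
c=p[150:330,280:460]; cv2.imwrite('pics/w19c.png',cv2.resize(c[:,:,::-1],None,fx=3.3,fy=3.3,interpolation=cv2.INTER_CUBIC))
L=[fish(u,v,.086,K,T) for u,v in ((317,208.5),(317,262),(317,307))]
S=[fish(u,v,.061,K,T) for u,v in ((438.5,200),(432.5,247.5),(426,287.5))]
for q in L+S: print(q.round(4))
for u,v in ((309,200),(309,254),(431,193),(424,241)): print(d[v,u])
"
```

```text
[0.633 0.194 0.086]
[0.639  0.2406 0.086 ]
[0.6448 0.287  0.086 ]
[0.5242 0.2082 0.061 ]
[0.5299 0.255  0.061 ]
[0.5353 0.2998 0.061 ]
0.2407468
0.2541934
0.2644145
0.2791675
```

View pics/w19c.png

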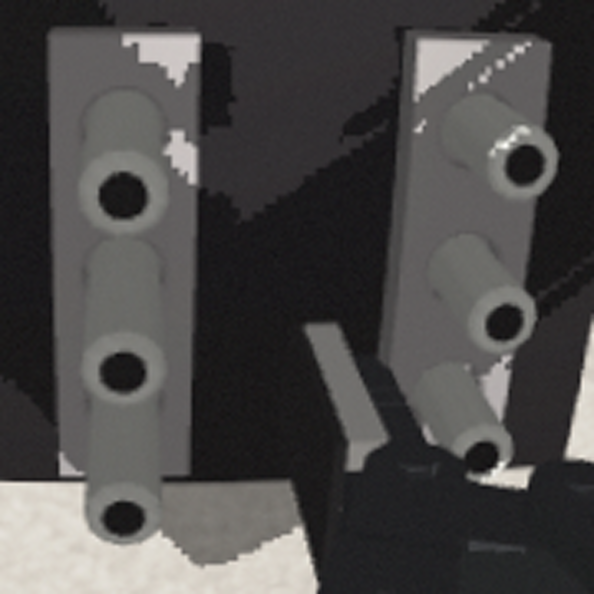

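```bash
python3 -c "
from h import *
plan([.503,-.245,.21],183.2,9)
"
```

```text
total tool shift mm [-43.1 451.6  72.4] turn [-0.186 -0.004  0.002]
[np.float64(-4.8), np.float64(50.2), np.float64(8.0)] [np.float64(-0.021), np.float64(-0.0), np.float64(0.0)]
[np.float64(-4.8), np.float64(50.0), np.float64(9.1)] [np.float64(-0.021), np.float64(-0.0), np.float64(0.0)]
[np.float64(-4.8), np.float64(49.8), np.float64(10.1)] [np.float64(-0.021), np.float64(-0.0), np.float64(0.0)]
[np.float64(-4.7), np.float64(49.6), np.float64(11.1)] [np.float64(-0.021), np.float64(-0.0), np.float64(0.0)]
[np.float64(-4.7), np.float64(49.3), np.float64(12.2)] [np.float64(-0.021), np.float64(-0.0), np.float64(0.0)]
[np.float64(-4.7), np.float64(49.1), np.float64(13.2)] [np.float64(-0.021), np.float64(-0.0), np.float64(0.0)]
[np.float64(-4.7), np.float64(48.8), np.float64(14.2)] [np.float64(-0.021), np.float64(-0.0), np.float64(0.0)]
[np.float64(-4.7), np.float64(48.5), np.float64(15.2)] [np.float64(-0.021), np.float64(-0.0), np.float64(0.0)]
[np.float64(-4.6), np.float64(48.2), np.float64(16.2)] [np.float64(-0.021), np.float64(-0.0), np.float64(0.0)]
```

jog_arm(
  rows=[
    [[-20, 30, 5, -0.02, 0, 0, 0.6], [-10, 50, 9, -0.02, 0, 0, 0.6], [-5, 52, 10, -0.02, 0, 0, 0.6], [-5, 52, 11, -0.02, 0, 0, 0.6], [-3, 52, 12, -0.02, 0, 0, 0.6], [0, 52, 13, -0.02, 0, 0, 0.6], [0, 52, 14, -0.02, 0, 0, 0.6], [0, 52, 14, -0.02, 0, 0, 0.6], [0, 35, 10, -0.02, 0, 0, 0.6], [0, 0, 0, 0, 0, 0, 0.6]],
  ],
)

```text
time: 16.82
tcp_pos: [0.5067, -0.2411, 0.1994]
ee_rot: [-0.02, -0.7, -0.02, 0.713]
contact_force: [0.3, 0.4, 0.4]
opening: 0.601
```

```bash
python3 -c "
from h import *
show();p,d,K,T=snap('w20')
"
```

```text
t 16.82 tcp [ 0.5067 -0.2411  0.1994] x [-0.019 -0.    -1.   ] zyaw -176.7 F [0.3 0.4 0.4] op 0.601
```

View pics/w20.png

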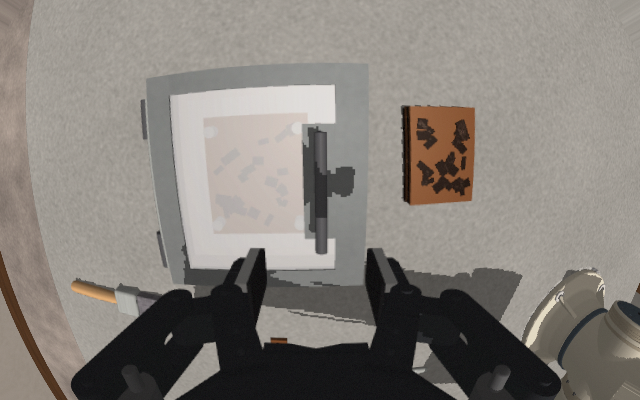

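```bash
python3 -c "
from h import *
p,d,K,T=load('w20')
a=fish(321.5,131.5,.108,K,T);b=fish(321.3,252.5,.108,K,T); print(a,b,np.linalg.norm(a-b),np.degrees(np.arctan2(-(b-a)[0],(b-a)[1])))
c=p[120:262,290:350]; cv2.imwrite('pics/w20c.png',cv2.resize(c[:,:,::-1],None,fx=4,fy=4,interpolation=cv2.INTER_CUBIC))
m=(a+b)/2;m[2]=.108; plan(m,183.2,1)
for q in ((150,78),(368,65),(172,285),(365,287)): print(fish(*q,.068,K,T))
"
```

```text
[ 0.50346698 -0.30064496  0.108     ] [ 0.49714443 -0.20009327  0.108     ] 0.10075026895978667 3.5979451049311737
total tool shift mm [91.4 10.1  5.6] turn [0.003 0.019 0.001]
[np.float64(91.4), np.float64(10.1), np.float64(5.6)] [np.float64(0.003), np.float64(0.019), np.float64(0.001)]
[ 0.66819813 -0.34772807  0.068     ]
[ 0.46425787 -0.36165823  0.068     ]
[ 0.65845579 -0.12702627  0.068     ]
[ 0.44514776 -0.14136886  0.068     ]
```

View pics/w20c.png

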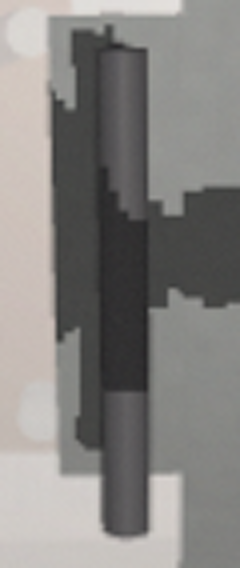

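jog_arm(
  rows=[
    [[25, 5, 3, 0, 0.012, 0, 0.6], [25, 5, 3, 0, 0.007, 0, 0.6], [5, 0, 0, 0, 0, 0, 0.6], [0, 0, 0, 0, 0, 0, 0.6]],
  ],
)

```text
time: 17.38
tcp_pos: [0.5018, -0.247, 0.1419]
ee_rot: [-0.021, -0.706, -0.022, 0.707]
contact_force: [0.2, 0.2, 1.0]
opening: 0.598
```

```bash
python3 -c "
from h import *
show();p,d,K,T=snap('w21')
"
```

```text
t 17.38 tcp [ 0.5018 -0.247   0.1419] x [-0.001  0.002 -1.   ] zyaw -176.47 F [0.2 0.2 1. ] op 0.598
```

View pics/w21.png

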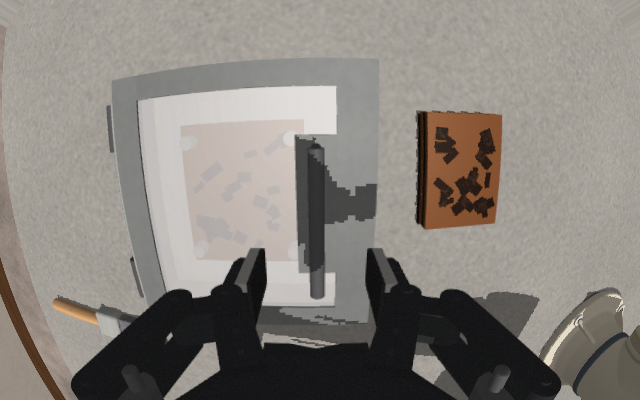

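jog_arm(
  rows=[
    [[20, 2, 1, 0, 0, 0, 0.6], [14, 1, 0, 0, 0, 0, 0.6], [0, 0, 0, 0, 0, 0, 0.6], [0, 0, 0, 0, 0, 0, 0], [0, 0, 0, 0, 0, 0, 0], [0, 0, 0, 0, 0, 0, 0], [0, 0, 0, 0, 0, 0, 0], [0, 0, 0, 0, 0, 0, 0]],
  ],
  grip_force=50,
)

```text
time: 18.42
tcp_pos: [0.5051, -0.2501, 0.1125]
ee_rot: [0.023, 0.709, 0.022, -0.704]
contact_force: [-0.1, 0.8, -0.7]
opening: 0.002
```

```bash
python3 -c "
from h import *
show();p,d,K,T=snap('w22');
c=p[100:330,200:440]; cv2.imwrite('pics/w22c.png',cv2.resize(c[:,:,::-1],None,fx=2.5,fy=2.5,interpolation=cv2.INTER_CUBIC))
"
```

```text
t 18.43 tcp [ 0.5051 -0.2501  0.1125] x [ 0.008 -0.001 -1.   ] zyaw -176.34 F [-0.1  0.8 -0.7] op 0.002
```

View pics/w22c.png

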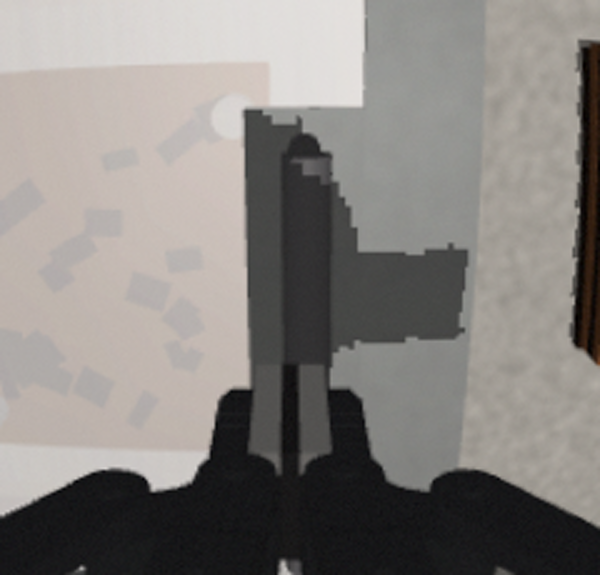

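```bash
python3 -c "
from h import *
p,d,K,T=load('w22')
c=p[140:320,260:380].astype(float); c=np.clip(c*2.2,0,255).astype(np.uint8); cv2.imwrite('pics/w22d.png',cv2.resize(c[:,:,::-1],None,fx=5,fy=3.3,interpolation=cv2.INTER_CUBIC)[:600])
a=(307/2.5+200); print(fish(a,200,.108,K,T)); P,r,s=pose(); print(fproj(P,K,T))
print('depth along bar',[(v,round(float(d[v,322]),4)) for v in range(165,280,8)]); 
W=lambda u,v:fish(u,v,0,K,T)
def p3(u,v):
  o=-T[:3,:3].T@T[:3,3]; q=W(u,v); dd=(q-o); n=T[2,:3]@dd; return o+dd*d[v,u]/n
for v in (170,190,220,240): print(p3(322,v).round(4))
for u,v in ((310,260),(326,260),(316,250),(316,270),(316,290)): print(u,v,p3(u,v).round(4))
"
```

```text
[ 0.50307382 -0.28068676  0.108     ]
(np.float64(314.80242470401595), np.float64(257.9437831308332))
depth along bar [(165, 0.147), (173, 0.1476), (181, 0.1493), (189, 0.151), (197, 0.1512), (205, 0.1529), (213, 0.1543), (221, 0.1549), (229, 0.1562), (237, 0.158), (245, 0.1588), (253, 0.1414), (261, 0.1352), (269, 0.1278), (277, 0.1223)]
[ 0.5047 -0.2969  0.1124]
[ 0.504  -0.287   0.1124]
[ 0.5029 -0.2716  0.1127]
[ 0.5021 -0.2605  0.1122]
310 260 [ 0.5077 -0.2608  0.1358]
326 260 [ 0.5006 -0.2611  0.1355]
316 250 [ 0.5051 -0.2606  0.1247]
316 270 [ 0.505  -0.2607  0.1445]
316 290 [ 0.5047 -0.2567  0.1537]
```

View pics/w22d.png

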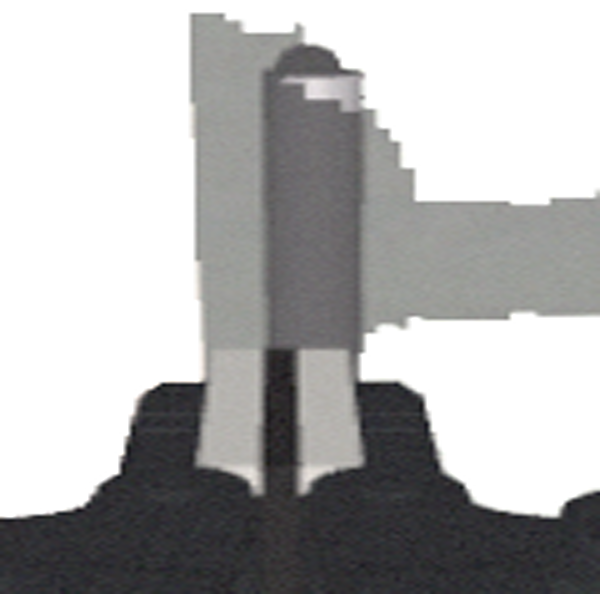

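```bash
cat >> h.py <<'E'
def p3(u,v,d,K,T):
    q=fish(u,v,-1,K,T); o=-T[:3,:3].T@T[:3,3]; dd=q-o; return o+dd*d[v,u]/(T[2,:3]@dd)
E
python3 -c "
from h import *
print(fproj([0,0,0],*load('w9')[2:]))
# camera in tool frame from first calibration
Ct=np.array([-.1457,.0748,.0005]); A=np.array([[1e-4,-.2921,.9564],[.0016,-.9564,-.2921],[1,.0016,.0004]])
for tag,pts in (('w3',((283,248),(283,270),(343,248),(315,290))),('w9',((283,248),(283,260),(283,275),(346,250),(346,270))),('w22',((308,247),(308,250),(308,265),(325,250),(325,275))),('w21',((255,252),(262,255),(262,270),(372,253),(372,270)))):
  p,d,K,T=load(tag)
  for u,v in pts:
    x,y=u-K[0,2],v-K[1,2]; rr=np.hypot(x,y); th=rr/K[0,0]; c=np.array([np.tan(th)*x/rr,np.tan(th)*y/rr,1])*d[v,u]
    print(tag,u,v,(Ct+A@c).round(4))
"
```

```text
(np.float64(685.7970241333028), np.float64(17.16872324915377))
w3 283 248 [-0.0104  0.0112 -0.0151]
w3 283 270 [-0.0326  0.0114 -0.013 ]
w3 343 248 [-0.0103  0.0112  0.0138]
w3 315 290 [ 0.0404 -0.0456  0.0003]
w9 283 248 [-0.01    0.011  -0.0152]
w9 283 260 [-0.0233  0.0114 -0.0139]
w9 283 275 [-0.036   0.011  -0.0127]
w9 346 250 [-0.0129  0.0114  0.015 ]
w9 346 270 [-0.0319  0.0111  0.0133]
w22 308 247 [-0.0087  0.011  -0.0031]
w22 308 250 [-0.0123  0.0111 -0.003 ]
w22 308 265 [-0.0267  0.0108 -0.0027]
w22 325 250 [-0.0121  0.0111  0.0051]
w22 325 275 [-0.0349  0.0105  0.0045]
w21 255 252 [-0.015   0.011  -0.0281]
w21 262 255 [-0.0141  0.0091 -0.025 ]
w21 262 270 [-0.0165  0.0021 -0.0251]
w21 372 253 [-0.0156  0.0109  0.0272]
w21 372 270 [-0.0254  0.0072  0.0258]
```

jog_arm(
  rows=[
    [[0, 0, 3, 0, -0.006, 0, 0.6], [0, 0, 0, 0, 0, 0, 0.6], [0, 0, 0, 0, 0, 0, 0.6], [10, 0, 0, 0, 0, 0, 0.6], [10, 0, 0, 0, 0, 0, 0.6], [8, 0, 0, 0, 0, 0, 0.6], [0, 0, 0, 0, 0, 0, 0.6]],
  ],
)

```text
time: 19.35
tcp_pos: [0.5012, -0.2501, 0.0814]
ee_rot: [-0.023, -0.706, -0.022, 0.707]
contact_force: [0.3, -0.6, 0.2]
opening: 0.599
```

```bash
python3 -c "
from h import *
from cell import robot; print(robot.tip_extent)
show();p,d,K,T=snap('w23');
c=p[100:330,200:440]; cv2.imwrite('pics/w23c.png',cv2.resize(np.clip(c*1.,0,255).astype(np.uint8)[:,:,::-1],None,fx=2.5,fy=2.5,interpolation=cv2.INTER_CUBIC))
"
```

```text
0.019
t 19.35 tcp [ 0.5012 -0.2501  0.0814] x [-0.001 -0.001 -1.   ] zyaw -176.36 F [ 0.3 -0.6  0.2] op 0.599
```

View pics/w23c.png

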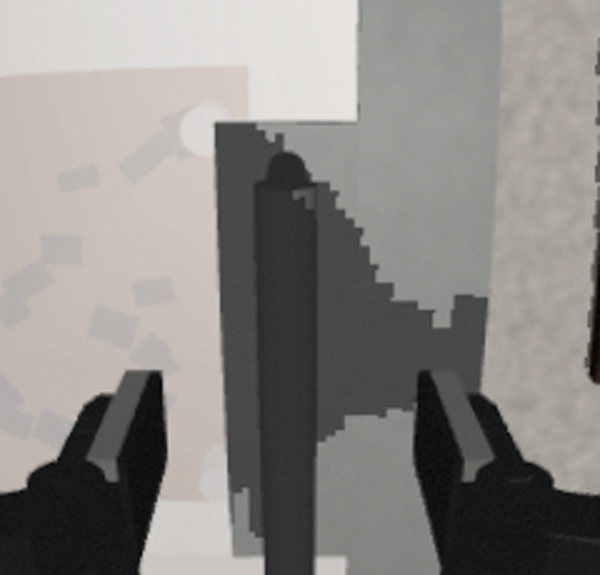

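jog_arm(
  rows=[
    [[0, 0, 0, 0, 0, 0, 0], [0, 0, 0, 0, 0, 0, 0], [0, 0, 0, 0, 0, 0, 0], [0, 0, 0, 0, 0, 0, 0], [0, 0, 0, 0, 0, 0, 0]],
  ],
  grip_force=40,
)

```text
time: 20.02
tcp_pos: [0.5017, -0.2504, 0.0826]
ee_rot: [0.023, 0.707, 0.022, -0.706]
contact_force: [-0.4, 0.5, 0.1]
opening: 0.1
```

```bash
python3 -c "
from h import *
show();p,d,K,T=snap('w24');
c=p[100:330,200:440]; cv2.imwrite('pics/w24c.png',cv2.resize(c[:,:,::-1],None,fx=2.5,fy=2.5,interpolation=cv2.INTER_CUBIC))
"
```

```text
t 20.02 tcp [ 0.5017 -0.2504  0.0826] x [ 0.001 -0.002 -1.   ] zyaw -176.34 F [-0.4  0.5  0.1] op 0.1
```

View pics/w24c.png

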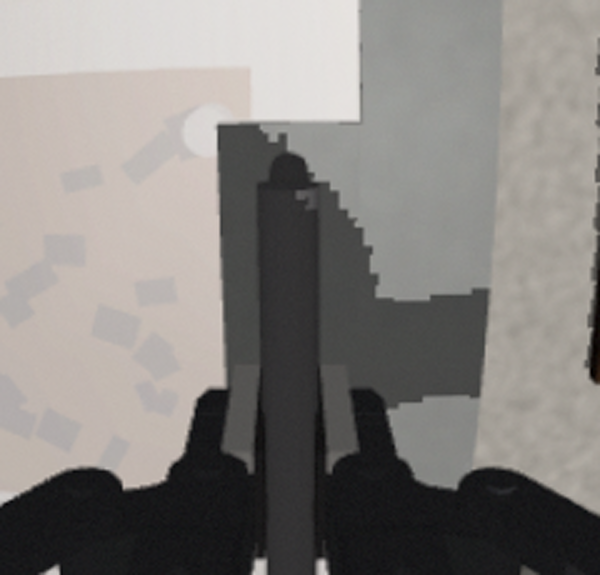

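jog_arm(
  rows=[
    [[-14, 0, -4.5, 0, 0, 0, 0], [-14, 0, -5.7, 0, 0, 0, 0], [-13, 0, -7, 0, 0, 0, 0], [0, 0, 0, 0, 0, 0, 0]],
  ],
)

```text
time: 20.58
tcp_pos: [0.5179, -0.2492, 0.1238]
ee_rot: [-0.023, -0.705, -0.022, 0.709]
contact_force: [0.8, -2.3, -5.9]
opening: 0.102
```

```bash
cat >> h.py <<'E'
def arc(P0=(.5017,-.2504,.0826)):
    P,r,s=pose(); dlt=P-np.array(P0); dx=dlt@[.998,.064,0]; dy=dlt@[-.064,.998,0]; dz=dlt[2]
    th=np.arctan2(44+dz,165-dx)-np.arctan2(44,165); print('dx dy dz',np.round([dx*1e3,dy*1e3,dz*1e3],1),'theta deg',np.degrees(th).round(1),'R',np.hypot(44+dz*1e3,165-dx*1e3).round(1))
E
sed -i 's/dx=dlt@/dx=dlt@/; s/arctan2(44+dz,165-dx)/arctan2(44+dz*1e3,165-dx*1e3)/' h.py
python3 -c "
from h import *
show();arc()
"
```

```text
t 20.57 tcp [ 0.5179 -0.2492  0.1238] x [-0.005 -0.001 -1.   ] zyaw -176.37 F [ 0.8 -2.3 -5.9] op 0.102
dx dy dz [16.2  0.2 41.2] theta deg 14.9 R 171.5
```

jog_arm(
  rows=[
    [[-12.5, 0, -8.5, 0, 0, 0, 0], [-12, 0, -9, 0, 0, 0, 0], [-11, 0, -10, 0, 0, 0, 0], [-10, 0, -11, 0, 0, 0, 0], [0, 0, 0, 0, 0, 0, 0]],
  ],
)

```text
time: 21.2
tcp_pos: [0.5493, -0.2468, 0.1658]
ee_rot: [-0.021, -0.698, -0.023, 0.715]
contact_force: [-0.0, -2.8, -5.7]
opening: 0.097
```

```bash
python3 -c "
from h import *
show();arc()
"
```

```text
t 21.2 tcp [ 0.5493 -0.2468  0.1658] x [-0.024  0.002 -1.   ] zyaw -176.47 F [-0.  -2.8 -5.7] op 0.097
dx dy dz [47.7  0.5 83.2] theta deg 32.4 R 173.0
```

jog_arm(
  rows=[
    [[-9, 0, -11, 0, 0.008, 0, 0], [-8, 0, -11.5, 0, 0.008, 0, 0], [-3.5, 0, -7, 0, 0, 0, 0], [0, 0, 0, 0, 0, 0, 0]],
  ],
)

```text
time: 21.7
tcp_pos: [0.5717, -0.2452, 0.1843]
ee_rot: [-0.019, -0.699, -0.023, 0.715]
contact_force: [-1.9, -1.3, -3.2]
opening: 0.094
```

```bash
python3 -c "
from h import *
show();arc(); snap('w25');snap('top3','top');snap('sc3','scene')
"
```

```text
t 21.7 tcp [ 0.5717 -0.2452  0.1843] x [-0.023  0.005 -1.   ] zyaw -176.55 F [-1.9 -1.3 -3.2] op 0.094
dx dy dz [ 70.2   0.7 101.7] theta deg 42.0 R 173.8
```

View pics/w25.png

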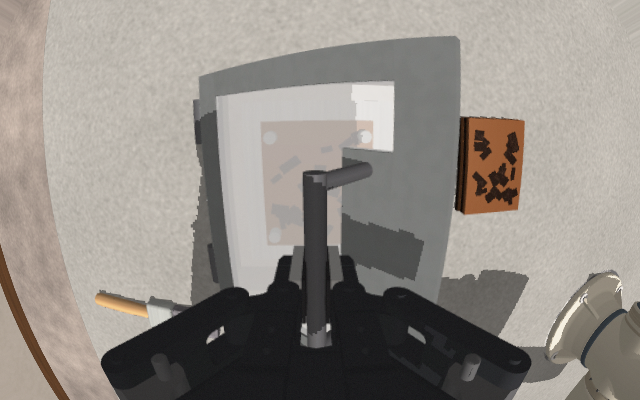

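View pics/sc3.png

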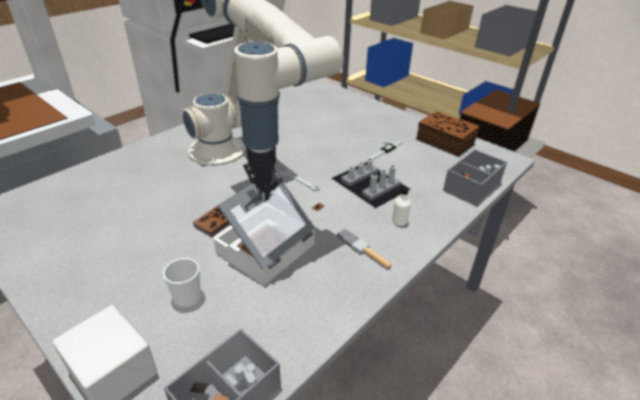

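```bash
cat > ang.py <<'E'
from h import *
import sys
p,d,K,T=load(sys.argv[1])
pts=np.array([p3(u,v,d,K,T) for u in range(408,450,4) for v in range(80,140,6)]+[p3(u,v,d,K,T) for u in range(230,450,6) for v in (70,76)])
c=np.median(pts,0); q=pts-c
for _ in range(5):
    n=np.linalg.svd(q)[2][2]; res=q@n; q=q[abs(res)<max(.003,2*res.std())]; q=q-q.mean(0)
n*=np.sign(n[2]); print('n',n.round(3),'angle deg',np.degrees(np.arccos(n[2])).round(2),'res',res.std().round(4),len(q))
bp=p3(316,215,d,K,T); print('bar top',bp.round(4)); P,r,s=pose(); print('in tool',r.inv().apply(bp-P).round(4))
hx=.5017+.165*.998; print('bar theta by pos',np.degrees(np.arctan2(bp[2]-.005-.064,(hx-bp[0]-0.0)/.998)-np.arctan2(44,165)).round(1))
E
python3 ang.py w25
python3 - <<'E'
from h import *
p,d,K,T=load('top3')
c=p[150:270,330:470]; cv2.imwrite('pics/top3c.png',cv2.resize(c[:,:,::-1],None,fx=4,fy=4))
E
```

```text
n [-0.039 -0.993  0.116] angle deg 83.35 res 0.0054 146
bar top [ 0.5738 -0.2782  0.2101]
in tool [-0.0262  0.0329  0.0002]
bar theta by pos 41.7
```

View pics/top3c.png

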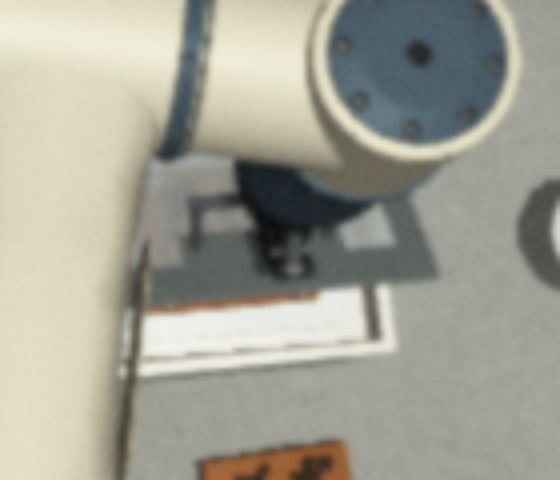

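Run:
```python
from h import *
p,d,K,T=load('w25')
for v in (110,140,165):
    for u in (207,211,400,410,420,430,440,450): print((u,v),p3(u,v,d,K,T).round(4),end=' ')
    print()
pts=np.array([p3(u,v,d,K,T) for u in range(405,446,3) for v in range(100,220,6)]); pts=pts[(pts[:,2]>.05)]
c=pts.mean(0); n=np.linalg.svd(pts-c)[2][2]; n*=np.sign(n[2]); print(n,np.degrees(np.arccos(n[2])),((pts-c)@n).std())
# frame edges
a=np.array([p3(u,v,d,K,T) for u in (208,210,212) for v in (120,140,160)]).mean(0);b=pts.mean(0)
ex=np.array([.998,.064,0]); print(a,b,np.degrees(np.arctan2(b[2]-a[2],(a-b)@ex)))
```

```text
(207, 110) [ 0.664  -0.318   0.0755] (211, 110) [ 0.6592 -0.318   0.0792] (400, 110) [ 0.5372 -0.3238  0.1885] (410, 110) [ 0.5331 -0.3243  0.1909] (420, 110) [ 0.5295 -0.3248  0.1945] (430, 110) [ 0.5259 -0.3253  0.1978] (440, 110) [ 0.5231 -0.3258  0.2025] (450, 110) [ 0.519  -0.3264  0.2041] 
(207, 140) [ 0.6642 -0.2923  0.0736] (211, 140) [ 0.6592 -0.2928  0.0779] (400, 140) [ 0.5364 -0.3098  0.1903] (410, 140) [ 0.532  -0.3104  0.192 ] (420, 140) [ 0.528  -0.3111  0.1945] (430, 140) [ 0.5249 -0.3119  0.1988] (440, 140) [ 0.5213 -0.3127  0.2019] (450, 140) [ 0.5174 -0.3133  0.204 ] 
(207, 165) [ 0.6651 -0.2701  0.0714] (211, 165) [ 0.6594 -0.2714  0.0775] (400, 165) [ 0.5346 -0.2979  0.1889] (410, 165) [ 0.5307 -0.2988  0.1923] (420, 165) [ 0.5271 -0.2998  0.196 ] (430, 165) [ 0.5232 -0.3006  0.1986] (440, 165) [ 0.52   -0.3016  0.2025] (450, 165) [ 0.5169 -0.3027  0.2064] 
[0.66517846 0.05068149 0.74496242] 41.84412903820573 0.0006602414486702379
[ 0.66059062 -0.29255293  0.07670612] [ 0.52573446 -0.30364081  0.19724695] 41.699154357534375
```

jog_arm(
  rows=[
    [[-3, 0, -4, 0, 0, 0, 0], [-2, 0, -4, 0, 0, 0, 0], [0, 0, 0, 0, 0, 0, 0], [0, 0, 0, 0, 0, 0, 0]],
  ],
)

```text
time: 22.35
tcp_pos: [0.5789, -0.2447, 0.189]
ee_rot: [-0.019, -0.698, -0.023, 0.716]
contact_force: [-4.7, -0.6, -1.5]
opening: 0.1
```

Run:
```python
from h import *
show();arc(); p,d,K,T=snap('w26')
pts=np.array([p3(u,v,d,K,T) for u in range(405,446,3) for v in range(100,220,6)]); pts=pts[(pts[:,2]>.05)]
c=pts.mean(0); n=np.linalg.svd(pts-c)[2][2]; n*=np.sign(n[2]); print(n,np.degrees(np.arccos(n[2])),((pts-c)@n).std())
a=np.array([p3(u,v,d,K,T) for u in (213,215,217) for v in (120,140,160)]).mean(0);b=pts.mean(0)
ex=np.array([.998,.064,0]); print(a,b,np.degrees(np.arctan2(b[2]-a[2],(a-b)@ex)))
```

```text
t 22.35 tcp [ 0.5789 -0.2447  0.189 ] x [-0.026  0.005 -1.   ] zyaw -176.56 F [-4.7 -0.6 -1.5] op 0.1
dx dy dz [ 77.5   0.8 106.4] theta deg 44.9 R 174.0
[-0.98622223 -0.123824    0.10969654] 83.7021775056561 0.005235494649807721
[ 0.66553682 -0.29113816  0.07279755] [ 0.53370647 -0.30336375  0.20383475] 44.714612133740765
```

jog_arm(
  rows=[
    [[0, 0, 0, 0, 0, 0, 0], [0, 0, 0, 0, 0, 0, 0], [0, 0, 0, 0, 0, 0, 0], [0, 0, 0, 0, 0, 0, 0]],
  ],
)

```text
time: 22.9
tcp_pos: [0.579, -0.2447, 0.189]
ee_rot: [-0.019, -0.698, -0.023, 0.716]
contact_force: [-3.2, 0.7, -0.6]
opening: 0.1
```

Run:
```python
from h import *
show();arc(); p,d,K,T=snap('w27')
b=np.array([p3(u,v,d,K,T) for u in (420,425,430) for v in (110,130,150)]).mean(0)
a=np.array([p3(u,v,d,K,T) for u in (213,215,217) for v in (120,140,160)]).mean(0)
ex=np.array([.998,.064,0]); print(a,b,np.degrees(np.arctan2(b[2]-a[2],(a-b)@ex)))
p,d,K,T=snap('sc4','scene')
c=p[130:290,190:450]
cv2.imwrite("pics/sc4c.png",cv2.resize(c[:,:,::-1],None,fx=3,fy=3,interpolation=cv2.INTER_CUBIC))
```

```text
t 22.9 tcp [ 0.579  -0.2447  0.189 ] x [-0.025  0.005 -1.   ] zyaw -176.56 F [-3.2  0.7 -0.6] op 0.1
dx dy dz [ 77.5   0.8 106.4] theta deg 44.9 R 174.0
[ 0.66555538 -0.29117247  0.07278285] [ 0.5346996  -0.31554081  0.2029005 ] 44.55522902908946
```

View pics/sc4c.png

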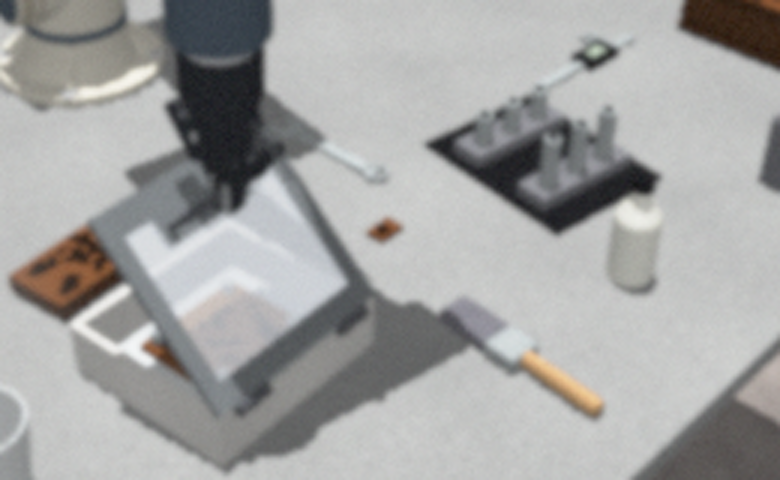

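View pics/w27.png

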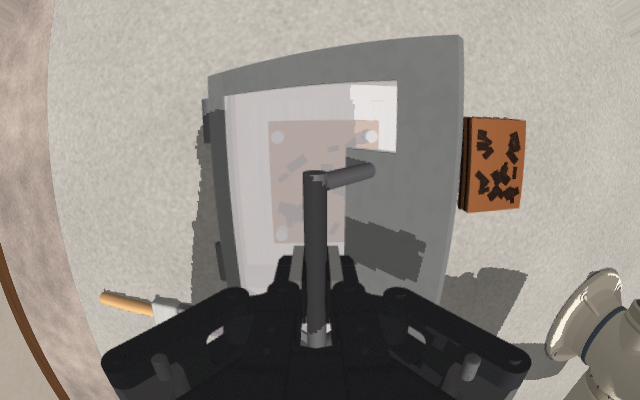

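The scene crop shows all six bushes upright in their rows, with the short row near (480–540,105) and the long row near (550–610,140). The guard is steady at about 45° with only the gripper on its bar, so I'm handing in.

```bash
python3 -c "
from cell import finish_job
print(finish_job())"
```

```text
the job is handed in; nothing more can be done
None
```

The job is handed in at 22.9 s on the robot's clock, though the hand-in gave no verdict. Both stray bushes stand in their own rows' empty pockets, and the gripper is holding the guard open at about 45° by its bar.

- **Bushes:** I placed the short one in the near row and the long one in the far row, lowering each to the pocket floor before letting go. With the gripper clear, the wrist picture put their tops in line with the kept bushes, 47 mm from the next one (nominal 46).
- **Guard:** My last readings were 44.9° from the arm's position and 44.6° from the wrist camera's depth. The arm didn't move over the last half second, and the jaws stayed shut on the bar with nothing else touching the guard.
- **Other items:** In the last pictures, none of the other things on the bench appeared to have moved.

**Checks that failed or disagreed:**
- **First grasp of the bar:** the fingers shut above it without moving anything. They end about 7 mm short of the grasp point, not 19 mm beyond it as stated. I reopened, went 30 mm lower and gripped it properly.
- **Short bush:** for the same reason it was held only by its top few millimetres and leaned about 2° while carried. It stood upright once released.
- **Guard angle fit:** one plane fit to the guard gave a useless 84° because it caught edge pixels, so I ignored it.

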